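Clear and oil the tile press bed

ROBOT

A 7-joint arm with a two-finger parallel gripper is mounted at the origin on the work surface. World frame = base frame: x ahead of the robot, y to its left, z up, the work surface at z = 0. Lengths are in m, angles in rad, forces in N, time in s.
With the tool pointing down it reaches from about 0.425 to 0.875 m from the base axis. Payload 4.7 kg.
Tool frame: the origin (TCP) lies at the very end of the fingers, on their centre line; the grasp point (between the pads) lies 19 mm behind it; x points along the fingers, z is the direction in which the jaws open and shut, and the axes are right-handed (so a half turn about x gives the same grasp; the last joint's range is limited). The gripper opens to 87 mm and grips with 3 to 60 N. Pads are 19 mm wide; open, the fingers measure 117 mm over their backs; the gripper's body (75 mm by 190 mm) begins 51 mm behind the grasp point.
Start: joints at [1.162, 0.321, -0.07, 1.45, 0.023, 1.371, -0.057], TCP at [0.267, -0.593, 0.223] pointing down, gripper open.
Joint ranges: [-2.86, 2.86], [-0.3, 2.09], [-1.38, 1.24], [0.06, 2.45], [-1.56, 4.7], [0.09, 2.05], [-2.69, 2.69]. Speed limits (rad/s): [2.57, 2.57, 3.14, 3.14, 3.14, 3.14, 3.14].

INTERFACE

Orientations are given as a rotation vector (axis times angle).
In Python, from bench import telemetry, viewer, workorder gives the robot as it stands.
- The arm moves only by the shell command python3 -m creep 'ROWS' [FORCE]. ROWS is JSON, a list of rows, each an object of numbers: "fingers": the opening, from 0 (shut) to 1 (fully open); "x", "y", "z": the shift along the tool's x, y, z in units of 40 mm (1.0 is 40 mm); "twist": the turn about the tool's x in units of 5 degrees (1.0 is 5 degrees). In form: [{"fingers": .., "x": .., "y": .., "z": .., "twist": ..}, ...]. A call has 1 to 20 rows; each row is the pose to reach, as a shift and turn from the pose commanded when the call began, along the tool's axes at that moment; what a row does not reach only later rows make up. A row lasts 1/12 s, in which the tool goes at most 41.7 mm and 7.16 degrees, less where a joint would pass 70% of its speed; a pose out of reach is approached as far as the arm can. A call with a gripper value outside its range is refused whole. The fingers move at their own pace and stop on an object; FORCE is the grip in N (left out, the last holds). Time passes only in rows, so rows that repeat a pose let the fingers close. It gives the time, the measured TCP pose, the force and the opening at its end, in the units of the state.
- telemetry.get_state(): the state, without advancing time (a new reading comes with each control period).
- viewer.get_image(name): name is "side" or "top"; returns a dict with "pixels" (480x640x3 uint8, red, green, blue), "z_map" (480x640 float32, m along the optical axis (not along the pixel's ray), 0 where there is no reading), "K" (3x3 intrinsics, pixels), "xyz" and "attitude" of the camera in the world. Camera axes: x right, y up, looking along -z (the intrinsics and any distortion apply to the point x, -y, -z); pixel columns grow to the right and rows downward; lengths in m; the calibration is good to about 2 mm. A picture is of the moment at which its call begins.
- workorder.close_job(): hands the job in, once; it reports no verdict.
The state is a dict: "time": time; "joint_positions": joint angles; "qd": joint speeds; "joint_torque": joint torques, N m; "position": TCP position; "tool_rot": TCP orientation; "ft_force": force on the tool from outside, world axes, zero at the start; "torque": the same for the moment, N m; "grip_width": opening from 0.0 (shut) to 1.0 (fully open).
Only numpy, scipy, OpenCV 4.12 (cv2) and the standard library are available. Lean on these libraries where they do the work, as an engineer would, in place of code of your own. Each camera call takes 0.05 s, during which the arm holds its last target.

TASK

Get the tile press bed ready: take the two wooden battens off the bed and lay them side by side, lengthwise, on their rack, then sweep all the clay scraps off the bed into the scrap trough with the brush, never pushing or picking them up with the fingers. Then stand the brush back on its terracotta plate, bristles down, and only after that press the oil canister's nozzle cap all the way down briefly and let it come up again. Leave the cone, the jar and the bowl where they are.

Things in the scene. Friction and masses are not known exactly. Their poses are not given: they have to be found in the camera images.
- bed: fixed press bed, 224 mm (x) by 492 mm (y) overall with its trough. Flat steel floor 70 mm above the table, 200 mm wide inside, from y = -170 mm (open end, plain edge; the scrap trough lies beyond) to y = +170. Rails 12 mm thick, tops 112 mm above the table, along both long sides and across the +y end. Origin: on the table under the middle of the floor; z up
- bed_floor (a point): middle of the bed's steel floor, on its surface, axes as the bed's
- trough (a point): centre of the inner floor of the scrap trough at the bed's open end (axes as the bed's): inside 208 mm (x) by 132 mm (y), floor 5 mm above the table, 65 mm below the bed floor; tops of the side walls 85 mm and of the far (-y) wall 95 mm above its floor; no wall towards the bed
- batten0: loose wooden thickness batten 260 x 34 x 24 mm (long along its x), about 150 g, lying at the start across both rails of the bed, above the scraps, nearer the trough; origin at the centre of its underside
- batten1: loose wooden thickness batten 260 x 34 x 24 mm (long along its x), about 150 g, lying at the start across both rails of the bed, above the scraps, nearer the closed end; otherwise just like the other; origin at the centre of its underside
- rack: fixed wooden rack for the two battens, base 200 (x) x 190 (y) mm; two cross blocks 30 mm wide at x = -75 and +75 mm, flat tops 50 mm above the table, a lip 14 mm high at both ends of each block (160 mm clear between lips, along y). The battens lie on it side by side along the rack's x. Origin: centre of its underside, on the table
- brush: loose block brush, 220 g, standing on its plate: bristle block (does not bend) 80 (x) x 34 (y) x 35 mm high, wooden back 85 x 40 x 16 mm above it, and an upright wooden grip 70 (x) x 22 (y) mm from 51 to 91 mm above the bristle ends. Origin: centre of the bristle ends; z up through the grip. Grip it across the 22 mm, 75 mm above the origin
- rest: fixed terracotta plate 170 (x) x 110 (y) x 12 mm thick, the brush's place; origin at the centre of its underside, on the table
- cap (a joint): travel of the sprung white nozzle cap on the release-oil canister: 0 up, 0.008 m fully down; the spring takes about 1.5 N to start and 5.5 N fully down and lifts the cap again by itself
- cap_top (a point): centre of the cap's flat top (34 mm across, about 152 mm above the table when up). The cap sits on a fixed upright aluminium canister 54 mm across, clamped beside the bed's near (-x) side
- cone: bystander: loose white plaster cone, 70 mm across, 125 mm high, origin under its centre
- tub: bystander: loose clear jar, 100 mm across, 110 mm high, origin under its centre
- bowl: bystander: loose blue bowl, 110 mm across, 55 mm high, origin under its centre
- scrap0: hard dry clay scrap (may be absent), about 80 g: strip, 60 x 28 x 24 mm, long along its x; origin at the centre of its underside, on the bed floor at the start
- scrap1: hard dry clay scrap (may be absent), about 80 g: L-shaped lump, 54 (x) x 42 (y) x 26 mm high; origin at the centre of its underside, on the bed floor at the start
- scrap2: hard dry clay scrap (may be absent), about 80 g: six-sided lump, about 48 mm across, 26 mm high; origin at the centre of its underside, on the bed floor at the start
- scrap3: hard dry clay scrap (may be absent), about 80 g: strip, 60 x 28 x 24 mm, long along its x; origin at the centre of its underside, on the bed floor at the start
- scrap4: hard dry clay scrap (may be absent), about 80 g: L-shaped lump, 54 (x) x 42 (y) x 26 mm high; origin at the centre of its underside, on the bed floor at the start
- scrap5: hard dry clay scrap (may be absent), about 80 g: six-sided lump, about 48 mm across, 26 mm high; origin at the centre of its underside, on the bed floor at the start
There are look-alikes about, which are no part of the job. What is shaped like the scrap2 but blue is not meant.

How it is judged:
On the way, in this order (a step that is already met when the one before it is completed fails the run):
1. both battens lie on the rack, let go (x of batten0 in the frame of rack between -0.05 and 0.05 m and y of batten0 in the frame of rack between -0.075 and 0.075 m and z of batten0 in the frame of rack between 0.044 and 0.056 m and angle between the x axis of each of batten0, batten1 and the x axis of rack, either way round below 0.25 rad and x of batten1 in the frame of rack between -0.05 and 0.05 m and y of batten1 in the frame of rack between -0.075 and 0.075 m and z of batten1 in the frame of rack between 0.044 and 0.056 m and contact force between the fingers and batten0 below 0.1 N and contact force between the fingers and batten1 below 0.1 N), for 0.2 s.
2. every scrap is in the trough (x of scrap0 in the frame of trough between -0.11 and 0.11 m and y of scrap0 in the frame of trough between -0.072 and 0.072 m and z of each of scrap0, scrap1, scrap2, scrap3, scrap4, scrap5 in the frame of trough below 0.06 m and x of scrap1 in the frame of trough between -0.11 and 0.11 m and y of scrap1 in the frame of trough between -0.072 and 0.072 m and x of scrap2 in the frame of trough between -0.11 and 0.11 m and y of scrap2 in the frame of trough between -0.072 and 0.072 m and x of scrap3 in the frame of trough between -0.11 and 0.11 m and y of scrap3 in the frame of trough between -0.072 and 0.072 m and x of scrap4 in the frame of trough between -0.11 and 0.11 m and y of scrap4 in the frame of trough between -0.072 and 0.072 m and x of scrap5 in the frame of trough between -0.11 and 0.11 m and y of scrap5 in the frame of trough between -0.072 and 0.072 m), for 0.2 s.
3. the brush stands on its plate, let go (x of brush in the frame of rest between -0.05 and 0.05 m and y of brush in the frame of rest between -0.045 and 0.045 m and z of brush in the frame of rest between 0.006 and 0.018 m and angle between brush's own z axis and vertical below 0.12 rad and contact force between the fingers and brush below 0.1 N), for 0.2 s.
4. the cap is pressed down (value of joint cap above 0.006 m), for 0.15 s.
5. the cap is up again (value of joint cap below 0.0015 m), for 0.2 s.
At the end, for the whole second after the job is handed in: Every scrap lies in the trough, below the bed floor; both battens lie flat on the rack blocks between the lips, within 50 mm of the middle and 0.25 rad of lengthwise; the brush stands upright (0.12 rad) on its plate, within 50 (x) and 45 mm (y) of its middle; cap up; brush and battens at rest (all of step 2 and x of batten0 in the frame of rack between -0.05 and 0.05 m and y of batten0 in the frame of rack between -0.075 and 0.075 m and z of batten0 in the frame of rack between 0.044 and 0.056 m and angle between the x axis of each of batten0, batten1 and the x axis of rack, either way round below 0.25 rad and x of batten1 in the frame of rack between -0.05 and 0.05 m and y of batten1 in the frame of rack between -0.075 and 0.075 m and z of batten1 in the frame of rack between 0.044 and 0.056 m and x of brush in the frame of rest between -0.05 and 0.05 m and y of brush in the frame of rest between -0.045 and 0.045 m and z of brush in the frame of rest between 0.006 and 0.018 m and angle between brush's own z axis and vertical below 0.12 rad and linear speed of each of brush, batten0, batten1 below 0.02 m/s and value of joint cap below 0.0015 m); the robot touches nothing.
It fails at once if the fingers pushed or held a scrap (over 2 N) (contact force between the fingers and scrap0 above 2 N or contact force between the fingers and scrap1 above 2 N or contact force between the fingers and scrap2 above 2 N or contact force between the fingers and scrap3 above 2 N or contact force between the fingers and scrap4 above 2 N or contact force between the fingers and scrap5 above 2 N).
It fails at once if a bystander was moved more than 30 mm (distance of any of cone, tub, bowl from where it was at the start of the episode above 0.03 m).
Of scrap0, scrap1, scrap2, scrap3, scrap4, scrap5 only 4 to 6 are there at a start; the rules pass over those that are not, and their reading is None.
At some moment in a run one of scrap0, scrap1, scrap2, scrap3, scrap4, scrap5 may be knocked a few centimetres aside while the robot is not near it.
It also fails if it takes over 192 s, if anything falls off the work surface, if the arm or the gripper's body presses on something with over 40 N, if the wrist force passes 120 N, or if a joint passes its speed limit or range.

## Working session

There is one attempt and no reset: what is moved stays moved. The work goes in short steps, Python scripts to look and compute and a shell command to move; the robot and the scene stay as the last step left them, time stands still between calls to the robot, and variables do not carry over. Pictures are saved under pics/ and viewed, and the job is handed in when it is done.

```bash
ls; mkdir -p pics
cat > h.py <<'E'
import numpy as np, cv2
from scipy.spatial.transform import Rotation as R
from bench import telemetry, viewer, workorder
def snap(n,f):
    im=viewer.get_image(n); np.savez('/tmp/'+f+'.npz',**{k:np.asarray(v) for k,v in im.items()})
    cv2.imwrite('pics/'+f+'.png',im['pixels'][:,:,::-1]); return im
def load(f): return dict(np.load('/tmp/'+f+'.npz'))
def rot(im):
    a=np.asarray(im['attitude'],float)
    return R.from_rotvec(a).as_matrix() if a.shape==(3,) else (a if a.shape==(3,3) else R.from_quat(a).as_matrix())
def ray(im,u,v):
    K=np.asarray(im['K']); d=np.stack([(np.asarray(u,float)-K[0,2])/K[0,0],-(np.asarray(v,float)-K[1,2])/K[1,1],-np.ones(np.shape(u))],-1)
    return d@rot(im).T
def onz(im,u,v,z):
    d=ray(im,u,v); o=np.asarray(im['xyz']); return o+d*((z-o[2])/d[...,2])[...,None]
def pts(im):
    v,u=np.mgrid[0:480,0:640]; return np.asarray(im['xyz'])+ray(im,u,v)*im['z_map'][...,None]
def proj(im,p):
    K=np.asarray(im['K']); c=(np.asarray(p)-im['xyz'])@rot(im); return np.stack([K[0,2]+K[0,0]*c[...,0]/-c[...,2],K[1,2]-K[1,1]*c[...,1]/-c[...,2]],-1)
E
python3 - <<'E'
from h import *
for n in('top','side'):
    im=snap(n,n+'0'); print(n,im['K'],im['xyz'],im['attitude'],[k for k in im])
print(telemetry.get_state())
E
```

```text
pics
top [[538.14731662   0.         315.66245432]
 [  0.         538.14731662 234.45798973]
 [  0.           0.           1.        ]] [ 0.38143115 -0.01103366  1.23941194] [ 0.1946063  -0.17035805 -1.43219136] ['pixels', 'z_map', 'K', 'xyz', 'attitude']
side [[466.36431601   0.         317.1578024 ]
 [  0.         466.36431601 231.0207328 ]
 [  0.           0.           1.        ]] [0.49312133 0.71621479 0.7701944 ] [ 0.13881017 -1.2382337  -2.71252719] ['pixels', 'z_map', 'K', 'xyz', 'attitude']
{'time': 0.1, 'joint_positions': array([ 1.16207807,  0.32176375, -0.07010099,  1.45153466,  0.02262002,
        1.37079273, -0.05687651]), 'qd': array([ 0.0002524 , -0.0004603 ,  0.00023292, -0.00224584,  0.00032361,
        0.00065541,  0.00023344]), 'joint_torque': array([ 1.05798488e-03, -4.92571378e+01, -4.05037813e-01, -3.13397241e+01,
       -6.41825167e-02,  3.95281019e-02,  7.98700898e-05]), 'position': array([ 0.26647551, -0.59233449,  0.22157056]), 'tool_rot': array([ 0.89319185,  1.38161093, -0.891814  ]), 'ft_force': array([-0.13184328, -0.2877942 ,  0.3985598 ]), 'torque': array([-0.01727216,  0.0308356 ,  0.0198837 ]), 'grip_width': 1.0014395729292944}
```

View pics/top0.png

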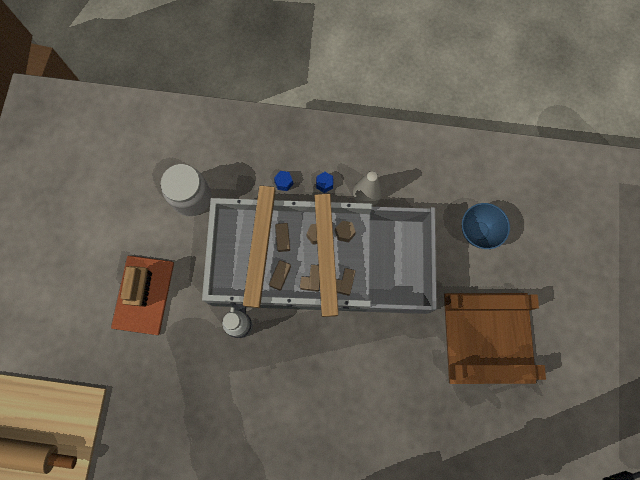

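View pics/side0.png

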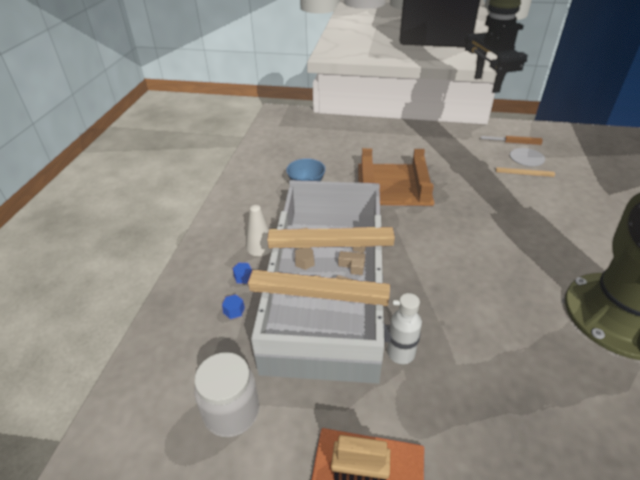

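The top view shows the bed at about (205–435, 200–310) with its trough at the right. The battens are at (259,246) and (326,255), and about six brown scraps sit between and under them. The brush is at (135,286) on its plate (143,295), the rack at (492,338), the cap at (236,322), the jar at (182,187), the cone at (371,183) and the bowl at (485,225). The blue hexagons at (284,180) and (325,182) are outside the bed and are look-alikes.

Run:
```python
from h import *
im=load('top0'); P=pts(im); h=cv2.cvtColor(im['pixels'],cv2.COLOR_RGB2HSV)
cv2.imwrite('pics/c0.png',cv2.resize(im['pixels'][180:320,195:445,::-1],None,fx=3.2,fy=3.2,interpolation=cv2.INTER_CUBIC))
for (u,v) in [(259,246),(326,255),(135,286),(155,310),(236,322),(492,300),(492,338),(492,372),(284,206),(400,255),(225,255),(182,187),(372,175),(283,237),(312,277),(600,250),(120,400),(30,457)]:
    print((u,v),h[v,u],P[v,u].round(3))
def rect(m,name,z,minA=60):
    m=m.astype(np.uint8); cs,_=cv2.findContours(m,cv2.RETR_EXTERNAL,cv2.CHAIN_APPROX_NONE)
    for c in cs:
        if cv2.contourArea(c)<minA: continue
        c=c[:,0]; w=onz(im,c[:,0],c[:,1],z)[:,:2]; r=cv2.minAreaRect((w*1000).astype(np.float32)); print(name,c.mean(0).round(),'ctr',np.round(r[0],1),'size',np.round(r[1],1),'ang',round(r[2],1))
S=h[...,1]; H=h[...,0]; Z=P[...,2]
bat=(Z>.122)&(Z<.15)&(S>70)&(H<30); bat[:, :200]=0; rect(bat,'batten',.136)
rect((Z>.1)&(Z<.118)&(S<70),'rail',.112)
rect((H<12)&(S>130)&(Z<.03)&(np.arange(640)<200),'rest',.012)
rect((Z>.08)&(Z<.12)&(np.arange(640)<170)&(np.arange(480)[:,None]>230),'grip',.103)
rect((Z>.04)&(Z<.08)&(np.arange(640)>440)&(np.arange(480)[:,None]>280),'rackblk',.05)
rect((Z>.142)&(Z<.17)&(np.arange(480)[:,None]>300),'cap',.152,20)
```

```text
(259, 246) [ 16 119 146] [0.605 0.139 0.136]
(326, 255) [ 16 118 147] [ 0.605 -0.003  0.135]
(135, 286) [ 15 112  59] [0.493 0.396 0.088]
(155, 310) [  9 160 142] [0.453 0.367 0.011]
(236, 322) [ 30  17 164] [0.442 0.158 0.154]
(492, 300) [ 14 150 107] [ 0.57  -0.38   0.047]
(492, 338) [ 13 143 112] [ 0.49  -0.395  0.013]
(492, 372) [ 15 165  91] [ 0.415 -0.386  0.054]
(284, 206) [40 12 62] [0.707 0.102 0.107]
(400, 255) [  0   4 130] [ 0.653 -0.173  0.008]
(225, 255) [ 0  0 90] [0.589 0.219 0.071]
(182, 187) [ 28  19 164] [0.719 0.331 0.112]
(372, 175) [ 26  30 171] [ 0.797 -0.08   0.125]
(283, 237) [15 93 85] [0.641 0.096 0.093]
(312, 277) [ 17  87 106] [0.561 0.021 0.096]
(600, 250) [ 21  33 107] [ 0.728 -0.638  0.003]
(120, 400) [25 36 91] [0.249 0.406 0.002]
(30, 457) [ 17 116 134] [0.123 0.543 0.065]
batten [326. 255.] ctr [608.6  -1.7] size [261.1  34.2] ang 10.9
batten [259. 246.] ctr [608.4 139. ] size [261.1  35.7] ang 1.4
rail [236. 324.] ctr [441.1 163.6] size [45.2 51.7] ang 55.8
rail [354. 303.] ctr [514.5 -73.1] size [14.6 65. ] ang 7.5
rail [289. 301.] ctr [503.3  59.2] size [ 16.8 125.4] ang 6.5
rail [433. 257.] ctr [ 635.4 -229.8] size [222.1   8.5] ang 4.6
rail [351. 206.] ctr [724.4 -43.2] size [16.8 87.6] ang 5.5
rail [294. 204.] ctr [712.3  81.4] size [17.2 89.6] ang 5.4
rail [219. 248.] ctr [595.8 203.7] size [226.  101.2] ang 5.4
rail [180. 183.] ctr [729.5 336.3] size [86. 87.] ang 7.5
rest [143. 295.] ctr [484.1 401.8] size [111.3 169.5] ang 89.6
grip [129. 283.] ctr [496.1 403.3] size [71.3 31. ] ang 0.6
rackblk [498. 372.] ctr [ 417.1 -400.7] size [ 29. 199.] ang 7.5
rackblk [493. 302.] ctr [ 565.5 -380.6] size [ 32.9 199.4] ang 8.2
cap [231. 319.] ctr [445.8 170.2] size [39.6 33.4] ang 35.8
```

View pics/c0.png

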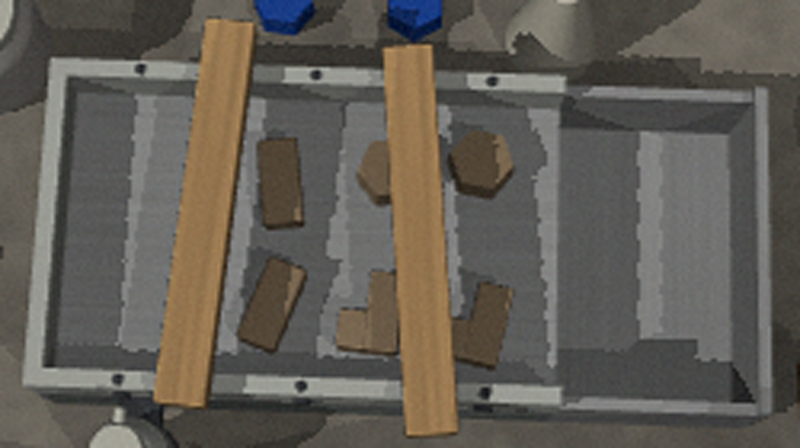

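Six brown scraps lie on the bed. In the crop they are two strips at (281,183) and (271,303), two hexagons at (378,170) and (482,164), and two L's at (368,312) and (484,325). Next I'll work out the tool axes and the batten targets.

```bash
cat >> h.py <<'E'
BO=np.array([.6077,.0749]); BY=np.deg2rad(5.2)
def bed2w(x,y): c,s=np.cos(BY),np.sin(BY); return BO+np.array([c*x-s*y,s*x+c*y])
def w2bed(p): c,s=np.cos(BY),np.sin(BY); d=np.asarray(p)[...,:2]-BO; return np.stack([c*d[...,0]+s*d[...,1],-s*d[...,0]+c*d[...,1]],-1)
def go(p,yaw=None):
    "yaw: wanted direction of jaw axis in world, deg (mod 180)"
    s=telemetry.get_state(); M=R.from_rotvec(s['tool_rot']).as_matrix(); d=(np.asarray(p)-s['position'])@M/.04
    j=np.rad2deg(np.arctan2(M[1,2],M[0,2])); o='x %.2f y %.2f z %.2f'%tuple(d)
    if yaw is not None:
        t=(yaw-j+90)%180-90; o+=' twist %.2f (jaw %.1f)'%(-t/5,j)
    print(o,'| pos',s['position'].round(4),'F',s['ft_force'].round(1),'g',round(s['grip_width'],3),'t',round(s['time'],2))
E
python3 - <<'E'
from h import *
im=load('top0'); P=pts(im); s=telemetry.get_state(); print(R.from_rotvec(s['tool_rot']).as_matrix().round(3))
h=cv2.cvtColor(im['pixels'],cv2.COLOR_RGB2HSV)
m=((h[...,0]>95)&(h[...,0]<118)&(h[...,1]>90)&(np.arange(640)>450)).astype(np.uint8)
c=max(cv2.findContours(m,0,cv2.CHAIN_APPROX_NONE)[0],key=cv2.contourArea)[:,0]; w=onz(im,c[:,0],c[:,1],.05)[:,:2]
print('bowl',cv2.minEnclosingCircle((w*1000).astype(np.float32)))
go([.6086,-.0017,.17],100.9); go([.6086,-.0017,.105],100.9)
# rack
a=np.array([.4171,-.4007]);b=np.array([.5655,-.3806]); print('rack',(a+b)/2,np.rad2deg(np.arctan2(*(b-a)[::-1])))
E
```

```text
[[-0.001  0.912  0.41 ]
 [ 0.002  0.41  -0.912]
 [-1.    -0.    -0.002]]
bowl ((737.6160888671875, -353.63519287109375), 54.982994079589844)
x 1.30 y 13.86 z -9.95 twist 2.67 (jaw -65.8) | pos [ 0.2665 -0.5923  0.2216] F [-0.1 -0.3  0.4] g 1.001 t 0.1
x 2.93 y 13.86 z -9.95 twist 2.67 (jaw -65.8) | pos [ 0.2665 -0.5923  0.2216] F [-0.1 -0.3  0.4] g 1.001 t 0.1
rack [ 0.4913  -0.39065] 7.713472146993027
```

```bash
python3 -m creep '[{"y":1,"z":-0.7,"fingers":1},{"y":2,"z":-1.4},{"y":3,"z":-2.1},{"y":4,"z":-2.8},{"y":5,"z":-3.5,"twist":1},{"y":6,"z":-4.3,"twist":2},{"y":7,"z":-5,"twist":2.67},{"y":8,"z":-5.7,"twist":2.67},{"y":9,"z":-6.4,"twist":2.67},{"y":10,"z":-7.1,"twist":2.67},{"y":11,"z":-7.9,"twist":2.67},{"y":12,"z":-8.6,"twist":2.67},{"y":13,"z":-9.3,"twist":2.67},{"x":0.6,"y":13.86,"z":-9.95,"twist":2.67},{"x":1.3,"y":13.86,"z":-9.95,"twist":2.67},{"x":1.3,"y":13.86,"z":-9.95,"twist":2.67},{"x":1.3,"y":13.86,"z":-9.95,"twist":2.67},{"x":1.3,"y":13.86,"z":-9.95,"twist":2.67},{"x":1.3,"y":13.86,"z":-9.95,"twist":2.67}]' 30; python3 -c "
from h import *
go([.6086,-.0017,.105],100.9)"
```

```text
x 2.93 y 13.86 z -9.95 twist 2.67 (jaw -65.8) | pos [ 0.2665 -0.5923  0.2216] F [-0.1 -0.3  0.4] g 1.001 t 0.1$[0]: bad value
```

```bash
python3 -m creep '[{"fingers":1,"x":0,"y":1,"z":-0.7,"twist":0},{"fingers":1,"x":0,"y":2,"z":-1.4,"twist":0},{"fingers":1,"x":0,"y":4,"z":-2.8,"twist":1},{"fingers":1,"x":0,"y":6,"z":-4.3,"twist":2},{"fingers":1,"x":0,"y":8,"z":-5.7,"twist":2.67},{"fingers":1,"x":0,"y":10,"z":-7.1,"twist":2.67},{"fingers":1,"x":0,"y":12,"z":-8.6,"twist":2.67},{"fingers":1,"x":0,"y":13.86,"z":-9.95,"twist":2.67},{"fingers":1,"x":0,"y":13.86,"z":-9.95,"twist":2.67},{"fingers":1,"x":0,"y":13.86,"z":-9.95,"twist":2.67},{"fingers":1,"x":0,"y":13.86,"z":-9.95,"twist":2.67},{"fingers":1,"x":0,"y":13.86,"z":-9.95,"twist":2.67},{"fingers":1,"x":0,"y":13.86,"z":-9.95,"twist":2.67},{"fingers":1,"x":0,"y":13.86,"z":-9.95,"twist":2.67},{"fingers":1,"x":0,"y":13.86,"z":-9.95,"twist":2.67},{"fingers":1,"x":0,"y":13.86,"z":-9.95,"twist":2.67},{"fingers":1,"x":0,"y":13.86,"z":-9.95,"twist":2.67},{"fingers":1,"x":0,"y":13.86,"z":-9.95,"twist":2.67},{"fingers":1,"x":0.6,"y":13.86,"z":-9.95,"twist":2.67},{"fingers":1,"x":1.3,"y":13.86,"z":-9.95,"twist":2.67}]' 30; python3 -c "
from h import *
go([.6086,-.0017,.105],100.9)"
```

```text
time: 1.77
position: [0.6104, -0.0029, 0.1718]
tool_rot: [1.069, 1.289, -1.066]
ft_force: [-0.6, -0.2, 0.2]
grip_width: 0.999
x 1.67 y -0.05 z -0.04 twist -0.01 (jaw -79.1) | pos [ 0.6104 -0.0029  0.1718] F [-0.6 -0.2  0.2] g 0.999 t 1.77
```

```bash
python3 -m creep '[{"fingers":1,"x":0.8,"y":-0.03,"z":-0.03,"twist":0},{"fingers":1,"x":1.4,"y":-0.03,"z":-0.03,"twist":0},{"fingers":1,"x":1.65,"y":-0.03,"z":-0.03,"twist":0},{"fingers":1,"x":1.65,"y":-0.03,"z":-0.03,"twist":0},{"fingers":0,"x":1.65,"y":-0.03,"z":-0.03,"twist":0},{"fingers":0,"x":1.65,"y":-0.03,"z":-0.03,"twist":0},{"fingers":0,"x":1.65,"y":-0.03,"z":-0.03,"twist":0},{"fingers":0,"x":1.65,"y":-0.03,"z":-0.03,"twist":0},{"fingers":0,"x":1.65,"y":-0.03,"z":-0.03,"twist":0},{"fingers":0,"x":1.65,"y":-0.03,"z":-0.03,"twist":0},{"fingers":0,"x":1.65,"y":-0.03,"z":-0.03,"twist":0},{"fingers":0,"x":1.65,"y":-0.03,"z":-0.03,"twist":0},{"fingers":0,"x":1.65,"y":-0.03,"z":-0.03,"twist":0},{"fingers":0,"x":1.4,"y":-0.03,"z":-0.03,"twist":0},{"fingers":0,"x":1,"y":-0.03,"z":-0.03,"twist":0},{"fingers":0,"x":0,"y":-0.03,"z":-0.03,"twist":0},{"fingers":0,"x":-0.5,"y":-0.03,"z":-0.03,"twist":0},{"fingers":0,"x":-0.5,"y":-0.03,"z":-0.03,"twist":0}]' 30; python3 -c "
from h import *
import numpy as np
u=np.deg2rad(7.7+90)
for y in(-.042,.042):
  p=np.array([.4913,-.3907])+y*np.array([np.cos(u),np.sin(u)]); print(p); go([*p,.1],97.7); go([*p,.045],97.7)"
```

```text
time: 3.27
position: [0.6108, -0.0008, 0.1969]
tool_rot: [1.072, 1.285, -1.062]
ft_force: [0.9, 0.5, -1.2]
grip_width: 0.388
[ 0.49692742 -0.43232129]
x 2.40 y -4.85 z 10.05 twist 0.64 (jaw -79.1) | pos [ 0.6108 -0.0008  0.1969] F [ 0.9  0.5 -1.2] g 0.388 t 3.27
x 3.77 y -4.87 z 10.05 twist 0.64 (jaw -79.1) | pos [ 0.6108 -0.0008  0.1969] F [ 0.9  0.5 -1.2] g 0.388 t 3.27
[ 0.48567258 -0.34907871]
x 2.39 y -4.74 z 7.96 twist 0.64 (jaw -79.1) | pos [ 0.6108 -0.0008  0.1969] F [ 0.9  0.5 -1.2] g 0.388 t 3.27
x 3.77 y -4.75 z 7.95 twist 0.64 (jaw -79.1) | pos [ 0.6108 -0.0008  0.1969] F [ 0.9  0.5 -1.2] g 0.388 t 3.27
```

Batten0 is held (opening 34 mm). I'm carrying it to the far slot of the rack and hovering there.

```bash
python3 -m creep '[{"fingers":0,"x":0,"y":-0.3,"z":0.6,"twist":0},{"fingers":0,"x":0,"y":-0.8,"z":1.5,"twist":0},{"fingers":0,"x":0,"y":-1.2,"z":2.4,"twist":0.3},{"fingers":0,"x":0,"y":-1.6,"z":3.3,"twist":0.6},{"fingers":0,"x":0,"y":-2,"z":4.2,"twist":0.64},{"fingers":0,"x":0,"y":-2.5,"z":5.1,"twist":0.64},{"fingers":0,"x":0,"y":-2.9,"z":6,"twist":0.64},{"fingers":0,"x":0,"y":-3.3,"z":6.9,"twist":0.64},{"fingers":0,"x":0,"y":-3.7,"z":7.8,"twist":0.64},{"fingers":0,"x":0,"y":-4.1,"z":8.6,"twist":0.64},{"fingers":0,"x":0.4,"y":-4.5,"z":9.4,"twist":0.64},{"fingers":0,"x":1,"y":-4.85,"z":10,"twist":0.64},{"fingers":0,"x":1.8,"y":-4.85,"z":10.05,"twist":0.64},{"fingers":0,"x":2.4,"y":-4.85,"z":10.05,"twist":0.64},{"fingers":0,"x":2.4,"y":-4.85,"z":10.05,"twist":0.64},{"fingers":0,"x":2.4,"y":-4.85,"z":10.05,"twist":0.64},{"fingers":0,"x":2.4,"y":-4.85,"z":10.05,"twist":0.64},{"fingers":0,"x":2.4,"y":-4.85,"z":10.05,"twist":0.64}]' 30; python3 -c "
from h import *
snap('top','t1');snap('side','s1')
go([.4969,-.4323,.044],97.7)"
```

```text
time: 4.77
position: [0.4946, -0.4332, 0.0972]
tool_rot: [1.109, 1.266, -1.108]
ft_force: [0.9, -0.2, -0.3]
grip_width: 0.391
x 1.32 y 0.07 z -0.02 twist 0.00 (jaw -82.3) | pos [ 0.4943 -0.4332  0.0969] F [-0.4 -0.6 -1.2] g 0.388 t 4.87
```

View pics/t1.png

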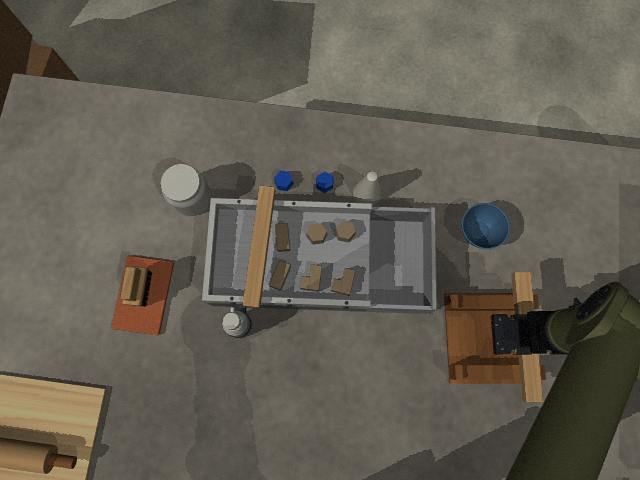

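View pics/s1.png

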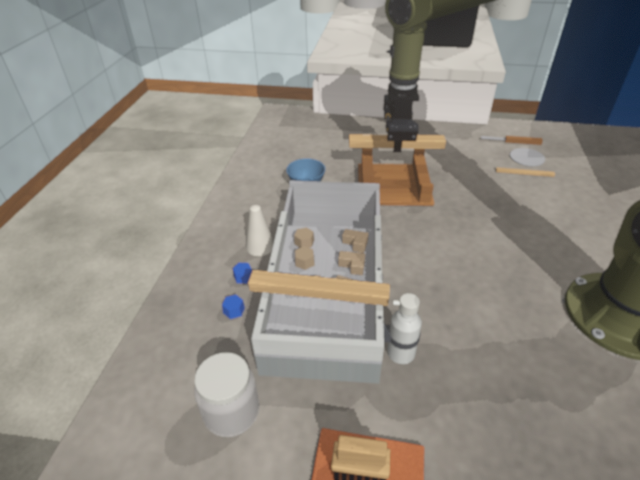

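The top view shows batten0 over the rack's far half (512–540, 270–400) and parallel to it. All six scraps are now clear, at (283,237), (280,274), (316,232), (346,230), (312,278) and (345,281). I'm lowering batten0.

```bash
python3 -m creep '[{"fingers":0,"x":0.4,"y":0,"z":-0.05,"twist":0},{"fingers":0,"x":0.8,"y":0,"z":-0.05,"twist":0},{"fingers":0,"x":1.1,"y":0,"z":-0.05,"twist":0},{"fingers":0,"x":1.2,"y":0,"z":-0.05,"twist":0},{"fingers":0,"x":1.26,"y":0,"z":-0.05,"twist":0},{"fingers":0,"x":1.3,"y":0,"z":-0.05,"twist":0},{"fingers":0,"x":1.3,"y":0,"z":-0.05,"twist":0},{"fingers":0,"x":1.3,"y":0,"z":-0.05,"twist":0}]' 30; python3 -c "
from h import *
go([.4969,-.4323,.044],97.7)"
```

```text
time: 5.53
position: [0.4931, -0.4312, 0.0434]
tool_rot: [1.11, 1.268, -1.11]
ft_force: [0.3, 0.3, -1.7]
grip_width: 0.39
x -0.01 y 0.09 z 0.04 twist -0.01 (jaw -82.3) | pos [ 0.4931 -0.4312  0.0434] F [ 0.3  0.3 -1.7] g 0.39 t 5.53
```

```bash
python3 -m creep '[{"fingers":0,"x":0.03,"y":0,"z":0,"twist":0},{"fingers":0,"x":0.06,"y":0,"z":0,"twist":0},{"fingers":0,"x":0.09,"y":0,"z":0,"twist":0},{"fingers":0,"x":0.09,"y":0,"z":0,"twist":0},{"fingers":0,"x":0.09,"y":0,"z":0,"twist":0}]' 30; python3 -c "
from h import *
go([.4969,-.4323,.044],97.7)"
```

```text
time: 5.95
position: [0.4933, -0.4314, 0.0427]
tool_rot: [1.109, 1.267, -1.11]
ft_force: [-5.5, 2.8, 12.8]
grip_width: 0.39
x -0.03 y 0.09 z 0.04 twist -0.01 (jaw -82.3) | pos [ 0.4933 -0.4314  0.0427] F [-5.5  2.8 12.8] g 0.39 t 5.95
```

Contact: 12.8 N upwards, so the batten is resting on the blocks. I'm releasing it, lifting and heading for batten1.

```bash
python3 -m creep '[{"fingers":0,"x":-0.04,"y":0,"z":0,"twist":0},{"fingers":0.6,"x":-0.05,"y":0,"z":0,"twist":0},{"fingers":0.6,"x":-0.05,"y":0,"z":0,"twist":0},{"fingers":0.6,"x":-0.05,"y":0,"z":0,"twist":0},{"fingers":0.6,"x":-0.05,"y":0,"z":0,"twist":0},{"fingers":0.6,"x":-0.5,"y":0,"z":0,"twist":0},{"fingers":0.6,"x":-1.2,"y":0,"z":0,"twist":0},{"fingers":0.6,"x":-2.2,"y":0,"z":0,"twist":0},{"fingers":0.6,"x":-3.2,"y":0,"z":0,"twist":0},{"fingers":0.6,"x":-3.6,"y":0,"z":0,"twist":0},{"fingers":0.6,"x":-3.6,"y":0,"z":0,"twist":0}]' 30; python3 -c "
from h import *
snap('top','t2')
go([.6084,.139,.17],91.4)
go([.6084,.139,.105],91.4)"
```

```text
time: 6.87
position: [0.4953, -0.4327, 0.1891]
tool_rot: [1.108, 1.259, -1.108]
ft_force: [0.1, 0.2, 0.8]
grip_width: 0.601
x 0.36 y 4.74 z -13.76 twist 1.26 (jaw -82.3) | pos [ 0.494  -0.4318  0.1859] F [ 0.  -0.  -0.2] g 0.596 t 6.92
x 1.98 y 4.73 z -13.77 twist 1.26 (jaw -82.3) | pos [ 0.494  -0.4318  0.1859] F [ 0.  -0.  -0.2] g 0.596 t 6.92
```

View pics/t2.png

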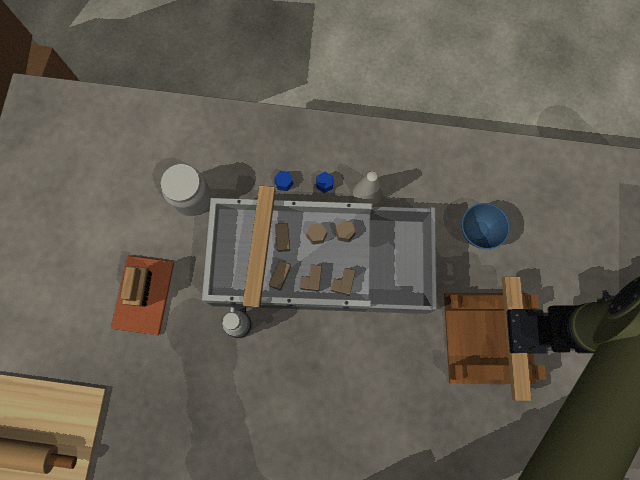

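Batten0 now lies at (517,338) inside the rack's lips. Next is batten1.

```bash
python3 -m creep '[{"fingers":1,"x":0,"y":0.2,"z":-0.7,"twist":0},{"fingers":1,"x":0,"y":0.6,"z":-1.7,"twist":0},{"fingers":1,"x":0,"y":0.9,"z":-2.6,"twist":0},{"fingers":1,"x":0,"y":1.8,"z":-5.2,"twist":0.5},{"fingers":1,"x":0,"y":2.7,"z":-7.8,"twist":1},{"fingers":1,"x":0,"y":3.6,"z":-10.4,"twist":1.26},{"fingers":1,"x":0,"y":4.5,"z":-13,"twist":1.26},{"fingers":1,"x":0,"y":4.74,"z":-13.76,"twist":1.26},{"fingers":1,"x":0,"y":4.74,"z":-13.76,"twist":1.26},{"fingers":1,"x":0,"y":4.74,"z":-13.76,"twist":1.26},{"fingers":1,"x":0,"y":4.74,"z":-13.76,"twist":1.26},{"fingers":1,"x":0,"y":4.74,"z":-13.76,"twist":1.26},{"fingers":1,"x":0,"y":4.74,"z":-13.76,"twist":1.26},{"fingers":1,"x":0,"y":4.74,"z":-13.76,"twist":1.26},{"fingers":1,"x":0,"y":4.74,"z":-13.76,"twist":1.26},{"fingers":1,"x":0,"y":4.74,"z":-13.76,"twist":1.26},{"fingers":1,"x":0.4,"y":4.74,"z":-13.76,"twist":1.26},{"fingers":1,"x":0.4,"y":4.74,"z":-13.76,"twist":1.26}]' 30; python3 -c "
from h import *
go([.6084,.139,.105],91.4)"
```

```text
time: 8.42
position: [0.6049, 0.1383, 0.1628]
tool_rot: [1.187, 1.224, -1.197]
ft_force: [-0.8, -0.8, -0.6]
grip_width: 1.002
x 1.44 y 0.10 z -0.02 twist -0.01 (jaw -88.6) | pos [0.6049 0.1383 0.1628] F [-0.8 -0.8 -0.6] g 1.002 t 8.42
```

```bash
python3 -m creep '[{"fingers":1,"x":0.8,"y":0.05,"z":0,"twist":0},{"fingers":1,"x":1.3,"y":0.05,"z":0,"twist":0},{"fingers":1,"x":1.42,"y":0.05,"z":0,"twist":0},{"fingers":1,"x":1.42,"y":0.05,"z":0,"twist":0},{"fingers":0,"x":1.42,"y":0.05,"z":0,"twist":0},{"fingers":0,"x":1.42,"y":0.05,"z":0,"twist":0},{"fingers":0,"x":1.42,"y":0.05,"z":0,"twist":0},{"fingers":0,"x":1.42,"y":0.05,"z":0,"twist":0},{"fingers":0,"x":1.42,"y":0.05,"z":0,"twist":0},{"fingers":0,"x":1.42,"y":0.05,"z":0,"twist":0},{"fingers":0,"x":1.42,"y":0.05,"z":0,"twist":0},{"fingers":0,"x":1.42,"y":0.05,"z":0,"twist":0},{"fingers":0,"x":1.42,"y":0.05,"z":0,"twist":0},{"fingers":0,"x":1.1,"y":0.05,"z":0,"twist":0},{"fingers":0,"x":0.6,"y":0.05,"z":0,"twist":0},{"fingers":0,"x":-0.2,"y":0.05,"z":0,"twist":0},{"fingers":0,"x":-0.9,"y":0.05,"z":0,"twist":0},{"fingers":0,"x":-0.9,"y":0.05,"z":0,"twist":0}]' 30; python3 -c "
from h import *
go([.4857,-.3465,.1],97.7)"
```

```text
time: 9.92
position: [0.6121, 0.1416, 0.2104]
tool_rot: [1.198, 1.214, -1.183]
ft_force: [0.8, 0.1, -0.4]
grip_width: 0.387
x 2.70 y -3.48 z 12.13 twist -1.26 (jaw -88.6) | pos [0.6121 0.1416 0.2104] F [ 0.8  0.1 -0.4] g 0.387 t 9.92
```

```bash
python3 -m creep '[{"fingers":0,"x":0,"y":-0.2,"z":0.6,"twist":0},{"fingers":0,"x":0,"y":-0.5,"z":1.6,"twist":0},{"fingers":0,"x":0,"y":-0.8,"z":2.6,"twist":0},{"fingers":0,"x":0,"y":-1.1,"z":3.6,"twist":-0.5},{"fingers":0,"x":0,"y":-1.4,"z":4.6,"twist":-1},{"fingers":0,"x":0,"y":-1.6,"z":5.6,"twist":-1.26},{"fingers":0,"x":0,"y":-1.9,"z":6.6,"twist":-1.26},{"fingers":0,"x":0,"y":-2.2,"z":7.6,"twist":-1.26},{"fingers":0,"x":0,"y":-2.5,"z":8.6,"twist":-1.26},{"fingers":0,"x":0,"y":-2.8,"z":9.6,"twist":-1.26},{"fingers":0,"x":0,"y":-3.1,"z":10.6,"twist":-1.26},{"fingers":0,"x":0.2,"y":-3.4,"z":11.4,"twist":-1.26},{"fingers":0,"x":0.8,"y":-3.48,"z":12,"twist":-1.26},{"fingers":0,"x":1.6,"y":-3.48,"z":12.13,"twist":-1.26},{"fingers":0,"x":2.2,"y":-3.48,"z":12.13,"twist":-1.26},{"fingers":0,"x":2.7,"y":-3.48,"z":12.13,"twist":-1.26},{"fingers":0,"x":2.7,"y":-3.48,"z":12.13,"twist":-1.26},{"fingers":0,"x":2.7,"y":-3.48,"z":12.13,"twist":-1.26},{"fingers":0,"x":2.7,"y":-3.48,"z":12.13,"twist":-1.26}]' 30; python3 -c "
from h import *
snap('top','t3')
go([.4857,-.3465,.043],97.7)"
```

```text
time: 11.5
position: [0.4824, -0.3486, 0.0964]
tool_rot: [1.109, 1.268, -1.109]
ft_force: [-0.3, -1.0, -0.9]
grip_width: 0.389
x 1.35 y 0.08 z -0.05 twist 0.00 (jaw -82.3) | pos [ 0.4828 -0.3488  0.097 ] F [-0.8 -0.8 -2.2] g 0.388 t 11.55
```

View pics/t3.png

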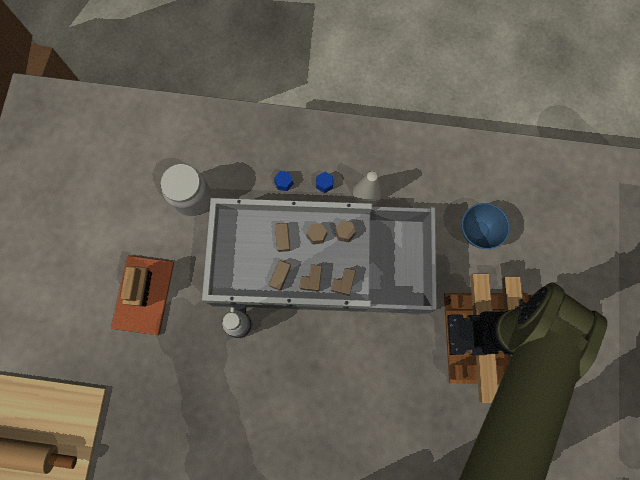

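Batten1 is over the near slot at (484,338), parallel to batten0 at (513,335). I'm lowering it.

```bash
python3 -m creep '[{"fingers":0,"x":0.4,"y":0,"z":-0.05,"twist":0},{"fingers":0,"x":0.8,"y":0,"z":-0.05,"twist":0},{"fingers":0,"x":1.1,"y":0,"z":-0.05,"twist":0},{"fingers":0,"x":1.25,"y":0,"z":-0.05,"twist":0},{"fingers":0,"x":1.32,"y":0,"z":-0.05,"twist":0},{"fingers":0,"x":1.36,"y":0,"z":-0.05,"twist":0},{"fingers":0,"x":1.38,"y":0,"z":-0.05,"twist":0},{"fingers":0,"x":1.38,"y":0,"z":-0.05,"twist":0}]' 30; python3 -c "
from h import *
go([.4857,-.3465,.043],97.7)"
```

```text
time: 12.22
position: [0.4817, -0.3465, 0.0474]
tool_rot: [1.108, 1.269, -1.111]
ft_force: [-16.4, 10.1, 37.5]
grip_width: 0.395
x 0.11 y 0.10 z 0.01 twist -0.00 (jaw -82.3) | pos [ 0.4817 -0.3465  0.0474] F [-16.4  10.1  37.5] g 0.395 t 12.22
```

The force is 37 N and contact came about 4 mm higher than expected. I'm easing up and looking before I release.

```bash
python3 -m creep '[{"fingers":0,"x":-0.08,"y":0,"z":0,"twist":0},{"fingers":0,"x":-0.1,"y":0,"z":0,"twist":0},{"fingers":0,"x":-0.1,"y":0,"z":0,"twist":0}]' 30
python3 - <<'E'
from h import *
im=snap('side','s3'); cv2.imwrite('pics/s3c.png',cv2.resize(im['pixels'][110:230,320:480,::-1],None,fx=5,fy=5,interpolation=cv2.INTER_CUBIC))
go([.4857,-.3465,.043],97.7)
E
```

```text
time: 12.47
position: [0.4827, -0.3473, 0.0475]
tool_rot: [1.109, 1.266, -1.109]
ft_force: [-3.5, 2.3, 13.5]
grip_width: 0.388
x 0.11 y 0.08 z -0.01 twist -0.01 (jaw -82.3) | pos [ 0.4827 -0.3473  0.0475] F [-3.6  3.  14.4] g 0.386 t 12.52
```

View pics/s3c.png

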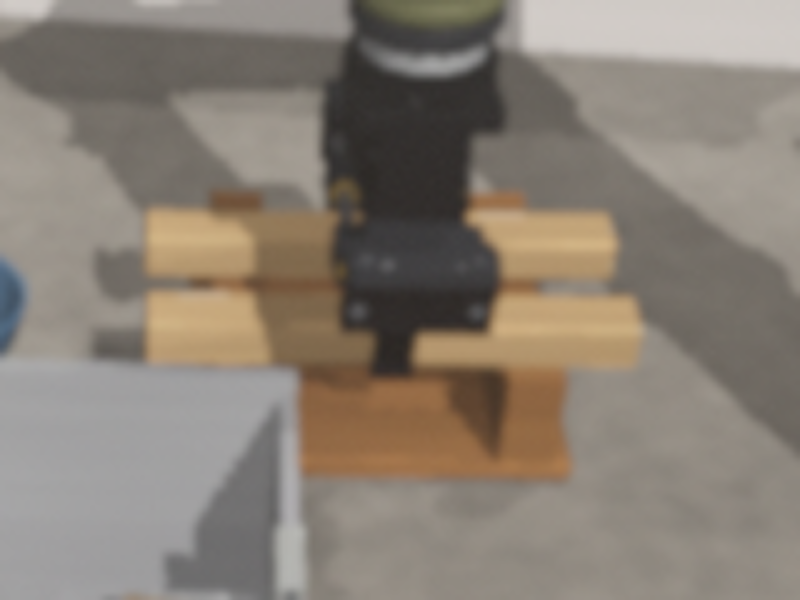

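Run:
```python
from h import *
im=snap('top','t4'); P=pts(im); cv2.imwrite('pics/t4c.png',cv2.resize(im['pixels'][260:410,430:590,::-1],None,fx=4,fy=4,interpolation=cv2.INTER_CUBIC))
sd=load('s3'); Q=pts(sd)
h=cv2.cvtColor(im['pixels'],cv2.COLOR_RGB2HSV)
for n,p,hh in(('top',P,h),('side',Q,cv2.cvtColor(sd['pixels'],cv2.COLOR_RGB2HSV))):
  u=np.deg2rad(7.7);d=p[...,:2]-np.array([.4913,-.3895]); rx=d[...,0]*np.cos(u)+d[...,1]*np.sin(u); ry=-d[...,0]*np.sin(u)+d[...,1]*np.cos(u)
  for s in(-1,1):
    for lo,hi in((-.13,-.09),(-.09,-.06),(.06,.09),(.09,.13)):
      m=(rx>lo)&(rx<hi)&(abs(ry-s*.042)<.012)&(p[...,2]>.03)&(p[...,2]<.1); print(n,s,lo,m.sum(),np.median(p[...,2][m]).round(4) if m.sum() else '')
  for x in(-.075,.075):
    m=(abs(rx-x)<.01)&(p[...,2]>.04); b=np.round(np.arange(-.1,.101,.01),3); print(n,x,[(float(b[i]),float(np.median(p[...,2][m&(ry>=b[i])&(ry<b[i+1])]).round(3))) for i in range(20) if (m&(ry>=b[i])&(ry<b[i+1])).sum()>3])
```

```text
top -1 -0.13 0 
top -1 -0.09 0 
top -1 0.06 100 0.076
top -1 0.09 186 0.0758
top 1 -0.13 207 0.0756
top 1 -0.09 170 0.0759
top 1 0.06 156 0.0757
top 1 0.09 190 0.0753
top -0.075 [(-0.0, 0.051), (0.01, 0.052), (0.02, 0.074), (0.03, 0.077), (0.04, 0.078), (0.05, 0.078), (0.06, 0.076), (0.07, 0.506), (0.08, 0.513), (0.09, 0.517)]
top 0.075 [(-0.06, 0.078), (-0.05, 0.075), (-0.04, 0.076), (-0.03, 0.064), (-0.02, 0.052), (-0.01, 0.052), (-0.0, 0.052), (0.01, 0.051), (0.02, 0.071), (0.03, 0.076), (0.04, 0.075), (0.05, 0.076), (0.06, 0.055), (0.07, 0.052), (0.08, 0.065), (0.09, 0.062)]
side -1 -0.13 67 0.0729
side -1 -0.09 49 0.0725
side -1 0.06 46 0.0725
side -1 0.09 59 0.0725
side 1 -0.13 74 0.0731
side 1 -0.09 56 0.0727
side 1 0.06 60 0.073
side 1 0.09 67 0.0727
side -0.075 [(-0.1, 0.063), (-0.09, 0.063), (-0.08, 0.061), (-0.06, 0.072), (-0.05, 0.072), (-0.04, 0.073), (-0.03, 0.066), (-0.02, 0.051), (-0.01, 0.051), (0.03, 0.073), (0.04, 0.073), (0.05, 0.072), (0.06, 0.063), (0.08, 0.063), (0.09, 0.054)]
side 0.075 [(-0.1, 0.061), (-0.09, 0.061), (-0.08, 0.061), (-0.06, 0.072), (-0.05, 0.073), (-0.04, 0.073), (-0.03, 0.062), (-0.02, 0.051), (-0.01, 0.05), (0.03, 0.073), (0.04, 0.073), (0.05, 0.072), (0.06, 0.063), (0.08, 0.065)]
```

View pics/t4c.png

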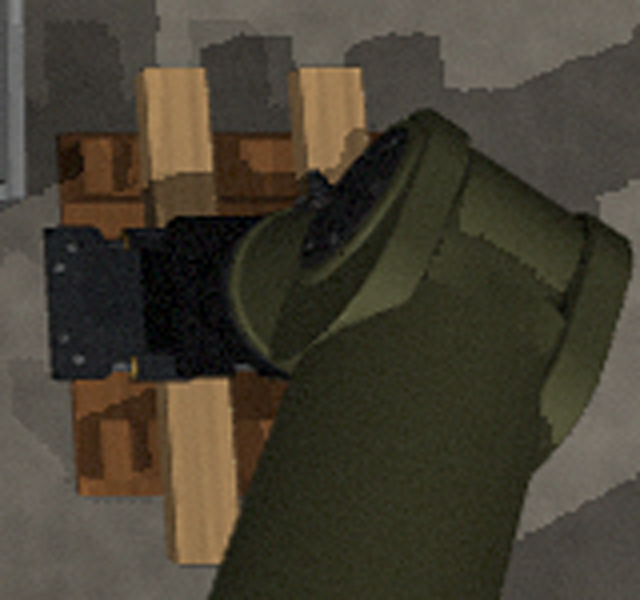

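Both batten tops are at the same height (about 74 mm), so both are seated. I'm releasing, lifting and refining the brush grip pose.

```bash
python3 -m creep '[{"fingers":0.6,"x":-0.02,"y":0,"z":0,"twist":0},{"fingers":0.6,"x":-0.02,"y":0,"z":0,"twist":0},{"fingers":0.6,"x":-0.02,"y":0,"z":0,"twist":0},{"fingers":0.6,"x":-0.02,"y":0,"z":0,"twist":0},{"fingers":0.6,"x":-0.5,"y":0,"z":0,"twist":0},{"fingers":0.6,"x":-1.2,"y":0,"z":0,"twist":0},{"fingers":0.6,"x":-2.2,"y":0,"z":0,"twist":0},{"fingers":0.6,"x":-3.2,"y":0,"z":0,"twist":0},{"fingers":0.6,"x":-3.8,"y":0,"z":0,"twist":0},{"fingers":0.6,"x":-3.8,"y":0,"z":0,"twist":0}]' 30
python3 - <<'E'
from h import *
im=load('top0');P=pts(im);Z=P[...,2]
for t in(.094,.097,.1):
  m=((Z>t)&(Z<.12)&(np.arange(640)<170)&(np.arange(480)[:,None]>230)).astype(np.uint8)
  c=max(cv2.findContours(m,0,cv2.CHAIN_APPROX_NONE)[0],key=cv2.contourArea)[:,0]; w=onz(im,c[:,0],c[:,1],.103)[:,:2]; print(t,cv2.minAreaRect((w*1000).astype(np.float32)))
cv2.imwrite('pics/b0.png',cv2.resize(im['pixels'][245:345,100:190,::-1],None,fx=6,fy=6,interpolation=cv2.INTER_CUBIC))
E
```

```text
time: 13.4
position: [0.4844, -0.3483, 0.2026]
tool_rot: [1.109, 1.258, -1.107]
ft_force: [0.5, -0.2, 0.1]
grip_width: 0.596
0.094 ((496.6966857910156, 405.99395751953125), (70.60535430908203, 25.061853408813477), 2.0346341133117676)
0.097 ((496.8022766113281, 406.1184387207031), (70.03965759277344, 24.972259521484375), 1.0043748617172241)
0.1 ((496.8553466796875, 406.44189453125), (70.15196228027344, 23.957122802734375), 1.7049822807312012)
```

View pics/b0.png

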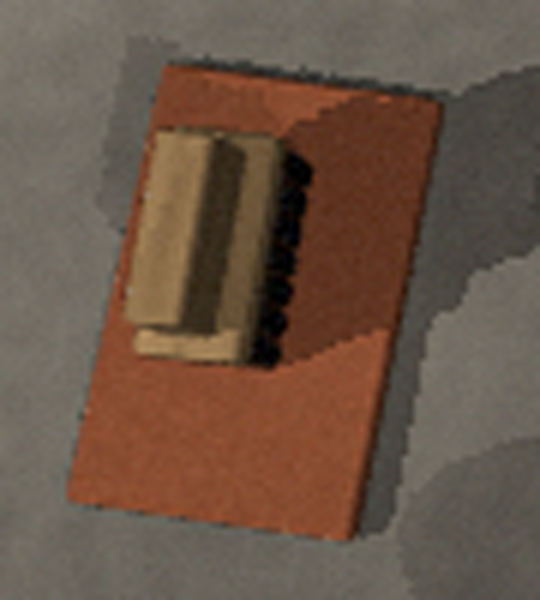

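```bash
python3 -c "
from h import *
go([.4968,.4062,.2],91.5)"; python3 -m creep '[{"fingers":0.6,"x":0,"y":0.3,"z":-0.7,"twist":0},{"fingers":0.6,"x":0,"y":0.6,"z":-1.7,"twist":0},{"fingers":0.6,"x":0,"y":0.9,"z":-2.7,"twist":0},{"fingers":0.6,"x":0,"y":1.2,"z":-4.7,"twist":0.4},{"fingers":0.6,"x":0,"y":1.5,"z":-6.7,"twist":0.8},{"fingers":0.6,"x":0,"y":1.5,"z":-8.7,"twist":1.2},{"fingers":1,"x":0,"y":1.5,"z":-10.7,"twist":1.2},{"fingers":1,"x":0,"y":1.5,"z":-12.7,"twist":1.2},{"fingers":1,"x":0,"y":1.5,"z":-14.7,"twist":1.2},{"fingers":1,"x":0,"y":1.8,"z":-16.7,"twist":1.2},{"fingers":1,"x":0,"y":2,"z":-18,"twist":1.2},{"fingers":1,"x":0,"y":2.2,"z":-18,"twist":1.2},{"fingers":1,"x":0,"y":2.2,"z":-18,"twist":1.2},{"fingers":1,"x":0,"y":2.2,"z":-18,"twist":1.2},{"fingers":1,"x":0,"y":2.2,"z":-18,"twist":1.2},{"fingers":1,"x":0,"y":2.2,"z":-18,"twist":1.2},{"fingers":1,"x":0,"y":2.2,"z":-18,"twist":1.2},{"fingers":1,"x":0,"y":2.2,"z":-18,"twist":1.2},{"fingers":1,"x":0,"y":2.2,"z":-18,"twist":1.2},{"fingers":1,"x":0,"y":2.2,"z":-18,"twist":1.2}]' 40;  python3 -c "
from h import *
go([.4968,.4062,.14],91.5)"
```

```text
x -0.06 y 2.82 z -18.65 twist 1.23 (jaw -82.3) | pos [ 0.4844 -0.3483  0.2026] F [ 0.5 -0.2  0.1] g 0.596 t 13.4
time: 15.07
position: [0.4704, 0.3813, 0.1946]
tool_rot: [1.183, 1.228, -1.186]
ft_force: [0.5, -0.4, 0.5]
grip_width: 0.999
x 1.36 y 0.68 z -0.60 twist 0.09 (jaw -88.0) | pos [0.4704 0.3813 0.1946] F [ 0.5 -0.4  0.5] g 0.999 t 15.07
```

```bash
python3 -m creep '[{"fingers":1,"x":0.5,"y":0.68,"z":-0.6,"twist":0.09},{"fingers":1,"x":1.36,"y":0.68,"z":-0.6,"twist":0.09},{"fingers":1,"x":1.36,"y":0.68,"z":-0.6,"twist":0.09},{"fingers":1,"x":1.36,"y":0.68,"z":-0.6,"twist":0.09},{"fingers":1,"x":1.36,"y":0.68,"z":-0.6,"twist":0.09}]' 40;  python3 -c "
from h import *
go([.4968,.4062,.068],91.5)"
```

```text
time: 15.48
position: [0.4993, 0.4027, 0.1423]
tool_rot: [1.195, 1.218, -1.194]
ft_force: [-0.2, 0.6, 0.7]
grip_width: 1.003
x 1.86 y -0.06 z -0.09 twist -0.07 (jaw -88.9) | pos [0.4993 0.4027 0.1423] F [-0.2  0.6  0.7] g 1.003 t 15.48
```

```bash
python3 -m creep '[{"fingers":1,"x":0.8,"y":-0.03,"z":-0.06,"twist":0},{"fingers":1,"x":1.5,"y":-0.03,"z":-0.06,"twist":0},{"fingers":1,"x":1.8,"y":-0.03,"z":-0.06,"twist":0},{"fingers":1,"x":1.82,"y":-0.03,"z":-0.06,"twist":0},{"fingers":1,"x":1.82,"y":-0.03,"z":-0.06,"twist":0},{"fingers":0,"x":1.82,"y":-0.03,"z":-0.06,"twist":0},{"fingers":0,"x":1.82,"y":-0.03,"z":-0.06,"twist":0},{"fingers":0,"x":1.82,"y":-0.03,"z":-0.06,"twist":0},{"fingers":0,"x":1.82,"y":-0.03,"z":-0.06,"twist":0},{"fingers":0,"x":1.82,"y":-0.03,"z":-0.06,"twist":0},{"fingers":0,"x":1.82,"y":-0.03,"z":-0.06,"twist":0},{"fingers":0,"x":1.82,"y":-0.03,"z":-0.06,"twist":0},{"fingers":0,"x":1.82,"y":-0.03,"z":-0.06,"twist":0},{"fingers":0,"x":1.82,"y":-0.03,"z":-0.06,"twist":0},{"fingers":0,"x":1.82,"y":-0.03,"z":-0.06,"twist":0}]' 50;  python3 -c "
from h import *
go([.4968,.4062,.25],91.5)
im=snap('top','t5')
P=pts(im);h=cv2.cvtColor(im['pixels'],cv2.COLOR_RGB2HSV);b=w2bed(P)
m=((P[...,2]>.083)&(P[...,2]<.105)&(abs(b[...,0])<.1)&(abs(b[...,1])<.17)&(h[...,1]>55)).astype(np.uint8)
for c in cv2.findContours(m,0,cv2.CHAIN_APPROX_NONE)[0]:
  if cv2.contourArea(c)<40: continue
  c=c[:,0];w=w2bed(onz(im,c[:,0],c[:,1],.095))*1000; print(c.mean(0).round(),'bed x',w[:,0].min().round(),w[:,0].max().round(),'y',w[:,1].min().round(),w[:,1].max().round())
for p in((.0,.1),): print(bed2w(*p))
"
```

```text
time: 16.73
position: [0.4975, 0.406, 0.0684]
tool_rot: [1.193, 1.219, -1.194]
ft_force: [0.1, 0.6, 0.6]
grip_width: 0.321
x -4.54 y -0.02 z -0.00 twist -0.05 (jaw -88.8) | pos [0.4975 0.406  0.0684] F [0.1 0.6 0.6] g 0.321 t 16.73
[344. 282.] bed x -85.0 -29.0 y -140.0 -91.0
[312. 278.] bed x -79.0 -25.0 y -68.0 -24.0
[279. 275.] bed x -80.0 -17.0 y -1.0 42.0
[316. 233.] bed x 26.0 69.0 y -76.0 -34.0
[282. 237.] bed x 5.0 66.0 y 3.0 36.0
[345. 230.] bed x 33.0 76.0 y -137.0 -96.0
[0.59863674 0.17448844]
```

View pics/t5.png

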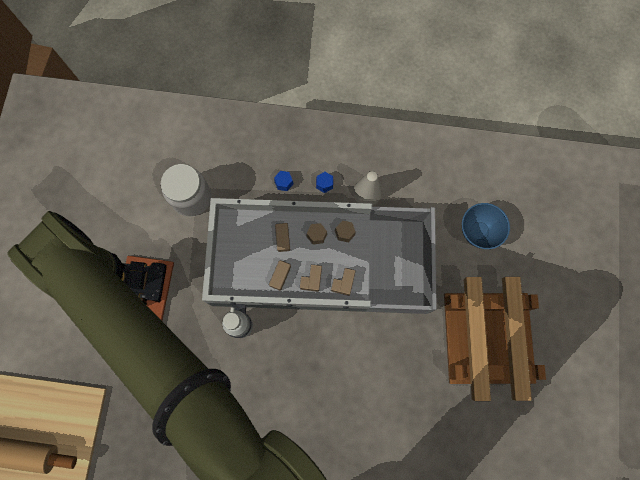

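The top view confirms both battens are on the rack, at (478,338) and (516,338). The opening is 28 mm and the grip is 22 mm, so the fingers are still closing. I'm continuing to close.

```bash
python3 -m creep '[{"fingers":0,"x":0,"y":0,"z":0,"twist":0},{"fingers":0,"x":0,"y":0,"z":0,"twist":0},{"fingers":0,"x":0,"y":0,"z":0,"twist":0},{"fingers":0,"x":0,"y":0,"z":0,"twist":0},{"fingers":0,"x":0,"y":0,"z":0,"twist":0},{"fingers":0,"x":0,"y":0,"z":0,"twist":0}]' 50;  python3 -c "
from h import *
go([.4968,.4062,.23],95.2);go([*bed2w(-.054,.1),.23],95.2)"
```

```text
time: 17.28
position: [0.4975, 0.406, 0.0684]
tool_rot: [1.193, 1.219, -1.194]
ft_force: [-0.6, 0.1, -0.4]
grip_width: 0.249
x -4.04 y -0.02 z -0.00 twist -0.80 (jaw -88.8) | pos [0.4975 0.406  0.0684] F [-0.6  0.1 -0.4] g 0.249 t 17.28
x -4.04 y 1.06 z 5.94 twist -0.80 (jaw -88.8) | pos [0.4975 0.406  0.0684] F [-0.6  0.1 -0.4] g 0.249 t 17.28
```

```bash
python3 -c "
from h import *
go([*bed2w(-.05,.09),.24],95.2)"; python3 -m creep '[{"fingers":0,"x":-0.4,"y":0,"z":0,"twist":0},{"fingers":0,"x":-1.3,"y":0,"z":0,"twist":0},{"fingers":0,"x":-2.3,"y":0,"z":0,"twist":0},{"fingers":0,"x":-3.3,"y":0,"z":0,"twist":0},{"fingers":0,"x":-4.2,"y":0.1,"z":0.6,"twist":-0.4},{"fingers":0,"x":-4.3,"y":0.3,"z":1.6,"twist":-0.8},{"fingers":0,"x":-4.3,"y":0.5,"z":2.6,"twist":-0.8},{"fingers":0,"x":-4.3,"y":0.7,"z":3.6,"twist":-0.8},{"fingers":0,"x":-4.3,"y":0.9,"z":4.6,"twist":-0.8},{"fingers":0,"x":-4.3,"y":1.1,"z":5.6,"twist":-0.8},{"fingers":0,"x":-4.3,"y":1.16,"z":6.15,"twist":-0.8},{"fingers":0,"x":-4.3,"y":1.16,"z":6.2,"twist":-0.8},{"fingers":0,"x":-4.3,"y":1.16,"z":6.2,"twist":-0.8},{"fingers":0,"x":-4.3,"y":1.16,"z":6.2,"twist":-0.8}]' 50;  python3 -c "
from h import *
go([*bed2w(-.05,.09),.131],95.2)"
```

```text
x -4.29 y 1.17 z 6.18 twist -0.80 (jaw -88.8) | pos [0.4975 0.406  0.0684] F [-0.6  0.1 -0.4] g 0.249 t 17.28
time: 18.45
position: [0.5487, 0.1601, 0.2404]
tool_rot: [1.142, 1.252, -1.141]
ft_force: [1.2, 0.0, -1.2]
grip_width: 0.25
x 2.74 y 0.03 z 0.01 twist 0.01 (jaw -84.7) | pos [0.5487 0.1601 0.2404] F [ 1.2  0.  -1.2] g 0.25 t 18.45
```

```bash
python3 -m creep '[{"fingers":0,"x":0.8,"y":0,"z":0,"twist":0},{"fingers":0,"x":1.7,"y":0,"z":0,"twist":0},{"fingers":0,"x":2.3,"y":0,"z":0,"twist":0},{"fingers":0,"x":2.6,"y":0,"z":0,"twist":0},{"fingers":0,"x":2.7,"y":0,"z":0,"twist":0},{"fingers":0,"x":2.7,"y":0,"z":0,"twist":0},{"fingers":0,"x":2.7,"y":0,"z":0,"twist":0}]' 50;  python3 -c "
from h import *
go([*bed2w(-.05,-.19),.131],95.2);snap('side','s5')"
```

```text
time: 19.03
position: [0.55, 0.1604, 0.134]
tool_rot: [1.142, 1.251, -1.139]
ft_force: [0.2, 0.6, -1.5]
grip_width: 0.249
x 0.07 y -0.02 z 7.01 twist 0.02 (jaw -84.7) | pos [0.55   0.1604 0.134 ] F [ 0.2  0.6 -1.5] g 0.249 t 19.03
```

View pics/s5.png

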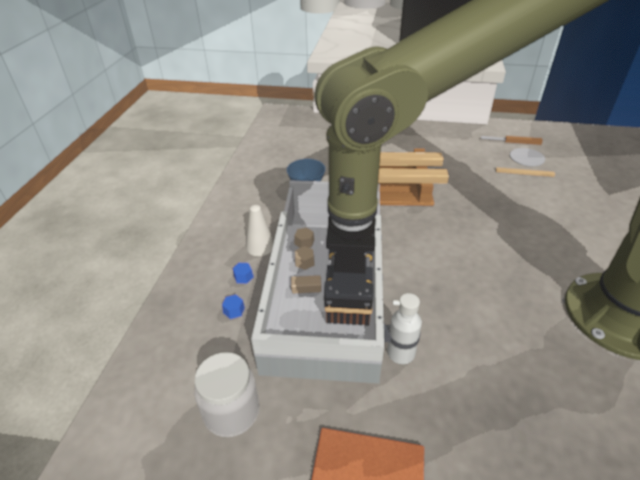

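```bash
python3 -m creep '[{"fingers":0,"x":0.07,"y":0,"z":0.1,"twist":0},{"fingers":0,"x":0.07,"y":0,"z":0.35,"twist":0},{"fingers":0,"x":0.07,"y":0,"z":0.6,"twist":0},{"fingers":0,"x":0.07,"y":0,"z":0.85,"twist":0},{"fingers":0,"x":0.07,"y":0,"z":1.1,"twist":0},{"fingers":0,"x":0.07,"y":0,"z":1.35,"twist":0},{"fingers":0,"x":0.07,"y":0,"z":1.6,"twist":0},{"fingers":0,"x":0.07,"y":0,"z":1.85,"twist":0},{"fingers":0,"x":0.07,"y":0,"z":2.1,"twist":0},{"fingers":0,"x":0.07,"y":0,"z":2.35,"twist":0},{"fingers":0,"x":0.07,"y":0,"z":2.6,"twist":0},{"fingers":0,"x":0.07,"y":0,"z":2.85,"twist":0},{"fingers":0,"x":0.07,"y":0,"z":3.1,"twist":0},{"fingers":0,"x":0.07,"y":0,"z":3.35,"twist":0},{"fingers":0,"x":0.07,"y":0,"z":3.6,"twist":0},{"fingers":0,"x":0.07,"y":0,"z":3.85,"twist":0},{"fingers":0,"x":0.07,"y":0,"z":4.1,"twist":0},{"fingers":0,"x":0.07,"y":0,"z":4.1,"twist":0}]' 50;  python3 -c "
from h import *
go([*bed2w(-.05,-.19),.131],95.2);snap('side','s6')"
```

```text
time: 20.58
position: [0.5644, -0.008, 0.1295]
tool_rot: [1.143, 1.248, -1.146]
ft_force: [0.7, -1.0, -1.4]
grip_width: 0.252
x -0.03 y 0.03 z 2.78 twist -0.04 (jaw -85.0) | pos [ 0.5644 -0.008   0.1295] F [ 0.7 -1.  -1.4] g 0.252 t 20.58
```

View pics/s6.png

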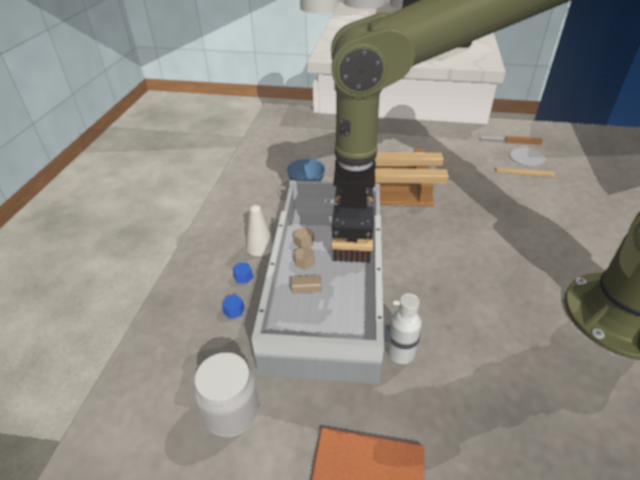

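The brush at (352,245) has swept its lane clean behind it, and the three scraps are ahead of it. I'm continuing over the edge.

```bash
python3 -m creep '[{"fingers":0,"x":0,"y":0,"z":0.1,"twist":0},{"fingers":0,"x":0,"y":0,"z":0.3,"twist":0},{"fingers":0,"x":0,"y":0,"z":0.5,"twist":0},{"fingers":0,"x":0,"y":0,"z":0.75,"twist":0},{"fingers":0,"x":0,"y":0,"z":1,"twist":0},{"fingers":0,"x":0,"y":0,"z":1.25,"twist":0},{"fingers":0,"x":0,"y":0,"z":1.5,"twist":0},{"fingers":0,"x":0,"y":0,"z":1.75,"twist":0},{"fingers":0,"x":0,"y":0,"z":2,"twist":0},{"fingers":0,"x":0,"y":0,"z":2.25,"twist":0},{"fingers":0,"x":0,"y":0,"z":2.5,"twist":0},{"fingers":0,"x":0,"y":0,"z":2.7,"twist":0},{"fingers":0,"x":0,"y":0,"z":2.8,"twist":0},{"fingers":0,"x":0,"y":0,"z":2.8,"twist":0},{"fingers":0,"x":0,"y":0,"z":2.8,"twist":0}]' 50;  python3 -c "
from h import *
go([*bed2w(-.05,-.19),.131],95.2);go([*bed2w(.04,.09),.21],95.2);snap('side','s7');snap('top','t7')"
```

```text
time: 21.88
position: [0.5743, -0.1156, 0.1297]
tool_rot: [1.142, 1.251, -1.142]
ft_force: [0.0, 1.0, -2.1]
grip_width: 0.25
x -0.03 y 0.01 z 0.08 twist 0.00 (jaw -84.8) | pos [ 0.5743 -0.1156  0.1297] F [ 0.   1.  -2.1] g 0.25 t 21.88
x -2.01 y 2.26 z -6.92 twist 0.00 (jaw -84.8) | pos [ 0.5743 -0.1156  0.1297] F [ 0.   1.  -2.1] g 0.25 t 21.88
```

View pics/s7.png

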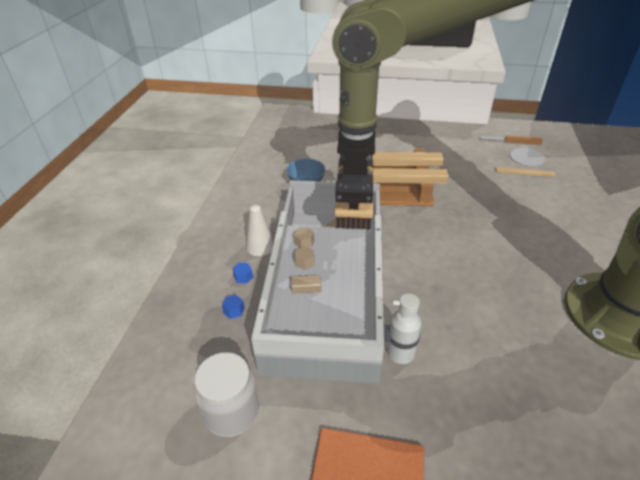

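View pics/t7.png

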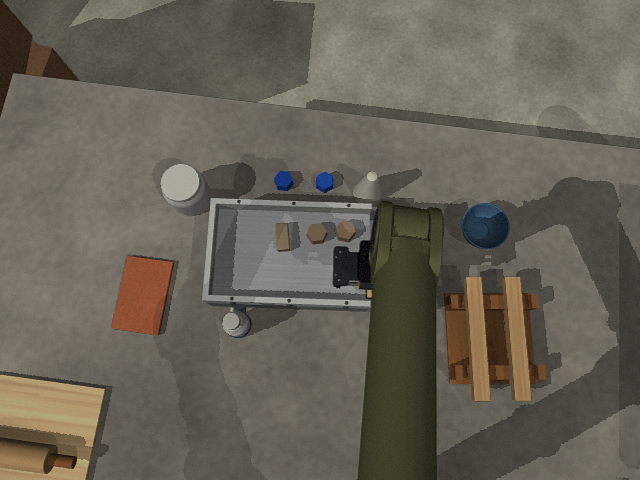

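The near lane is empty. Three scraps remain on the far side, at (283,237), (317,232) and (346,230) in the top view. I'm lifting and moving to the start of the second lane.

```bash
python3 -m creep '[{"fingers":0,"x":-0.5,"y":0,"z":0,"twist":0},{"fingers":0,"x":-1.2,"y":0,"z":0,"twist":0},{"fingers":0,"x":-2,"y":0,"z":-0.5,"twist":0},{"fingers":0,"x":-2,"y":0.3,"z":-1.5,"twist":0},{"fingers":0,"x":-2,"y":0.7,"z":-2.5,"twist":0},{"fingers":0,"x":-2,"y":1.1,"z":-3.5,"twist":0},{"fingers":0,"x":-2,"y":1.5,"z":-4.5,"twist":0},{"fingers":0,"x":-2,"y":1.9,"z":-5.5,"twist":0},{"fingers":0,"x":-2,"y":2.2,"z":-6.4,"twist":0},{"fingers":0,"x":-2,"y":2.25,"z":-6.9,"twist":0},{"fingers":0,"x":-2,"y":2.25,"z":-6.9,"twist":0},{"fingers":0,"x":-1.4,"y":2.25,"z":-6.9,"twist":0},{"fingers":0,"x":-0.7,"y":2.25,"z":-6.9,"twist":0},{"fingers":0,"x":-0.1,"y":2.25,"z":-6.9,"twist":0},{"fingers":0,"x":-0.02,"y":2.25,"z":-6.9,"twist":0},{"fingers":0,"x":-0.02,"y":2.25,"z":-6.9,"twist":0},{"fingers":0,"x":-0.02,"y":2.25,"z":-6.9,"twist":0}]' 50;  python3 -c "
from h import *
go([*bed2w(.04,-.19),.131],95.2);snap('side','s8')
im=snap('top','t8')
P=pts(im);h=cv2.cvtColor(im['pixels'],cv2.COLOR_RGB2HSV);b=w2bed(P)
m=((P[...,2]>.083)&(P[...,2]<.105)&(abs(b[...,0])<.1)&(abs(b[...,1])<.17)&(h[...,1]>55)).astype(np.uint8)
for c in cv2.findContours(m,0,cv2.CHAIN_APPROX_NONE)[0]:
  if cv2.contourArea(c)<40: continue
  c=c[:,0];w=w2bed(onz(im,c[:,0],c[:,1],.095))*1000; print(c.mean(0).round(),'bed x',w[:,0].min().round(),w[:,0].max().round(),'y',w[:,1].min().round(),w[:,1].max().round())
"
```

```text
time: 23.4
position: [0.6392, 0.1675, 0.1316]
tool_rot: [1.142, 1.25, -1.141]
ft_force: [1.3, 0.5, -0.6]
grip_width: 0.247
x 0.02 y 0.00 z 6.98 twist 0.01 (jaw -84.8) | pos [0.6392 0.1675 0.1316] F [ 1.3  0.5 -0.6] g 0.247 t 23.4
[283. 242.] bed x 5.0 37.0 y 3.0 33.0
[316. 233.] bed x 26.0 69.0 y -76.0 -34.0
[345. 230.] bed x 33.0 76.0 y -137.0 -96.0
```

View pics/s8.png

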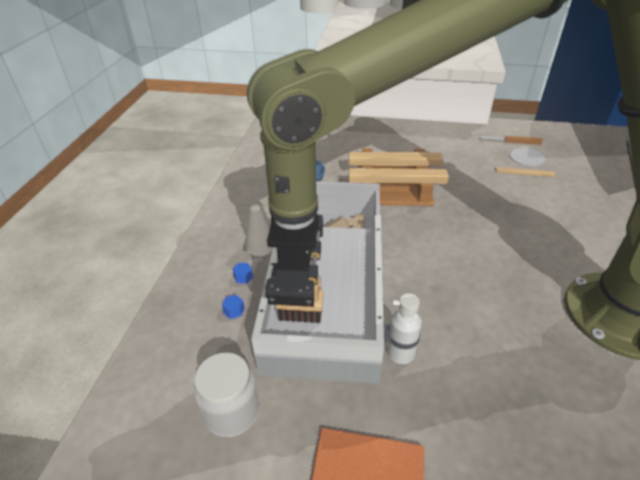

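View pics/t8.png

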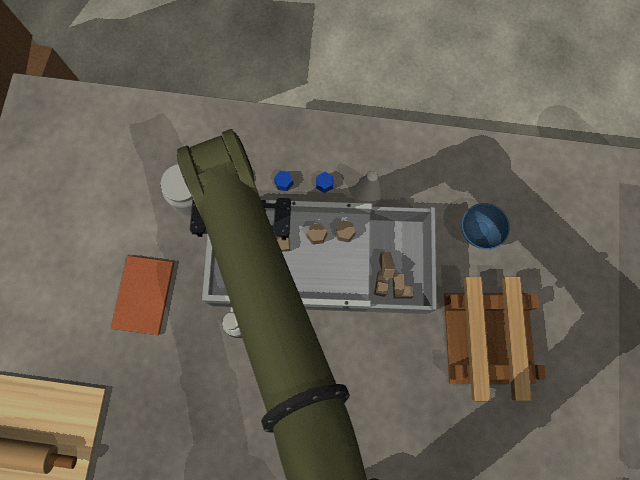

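Three scraps are now in the trough, around (393,277). I'm sweeping the second lane.

```bash
python3 -m creep '[{"fingers":0,"x":0.02,"y":0,"z":0.1,"twist":0},{"fingers":0,"x":0.02,"y":0,"z":0.35,"twist":0},{"fingers":0,"x":0.02,"y":0,"z":0.6,"twist":0},{"fingers":0,"x":0.02,"y":0,"z":0.85,"twist":0},{"fingers":0,"x":0.02,"y":0,"z":1.1,"twist":0},{"fingers":0,"x":0.02,"y":0,"z":1.35,"twist":0},{"fingers":0,"x":0.02,"y":0,"z":1.6,"twist":0},{"fingers":0,"x":0.02,"y":0,"z":1.85,"twist":0},{"fingers":0,"x":0.02,"y":0,"z":2.1,"twist":0},{"fingers":0,"x":0.02,"y":0,"z":2.35,"twist":0},{"fingers":0,"x":0.02,"y":0,"z":2.6,"twist":0},{"fingers":0,"x":0.02,"y":0,"z":2.85,"twist":0},{"fingers":0,"x":0.02,"y":0,"z":3.1,"twist":0},{"fingers":0,"x":0.02,"y":0,"z":3.35,"twist":0},{"fingers":0,"x":0.02,"y":0,"z":3.6,"twist":0},{"fingers":0,"x":0.02,"y":0,"z":3.85,"twist":0},{"fingers":0,"x":0.02,"y":0,"z":4.1,"twist":0},{"fingers":0,"x":0.02,"y":0,"z":4.1,"twist":0}]' 50;  python3 -c "
from h import *
go([*bed2w(.04,-.19),.131],95.2);snap('side','s9')"
```

```text
time: 25.0
position: [0.6541, -0.0005, 0.1294]
tool_rot: [1.142, 1.247, -1.146]
ft_force: [-0.2, -0.8, -1.9]
grip_width: 0.248
x -0.03 y 0.02 z 2.77 twist -0.04 (jaw -85.0) | pos [ 6.541e-01 -5.000e-04  1.294e-01] F [-0.2 -0.8 -1.9] g 0.248 t 25.0
```

View pics/s9.png

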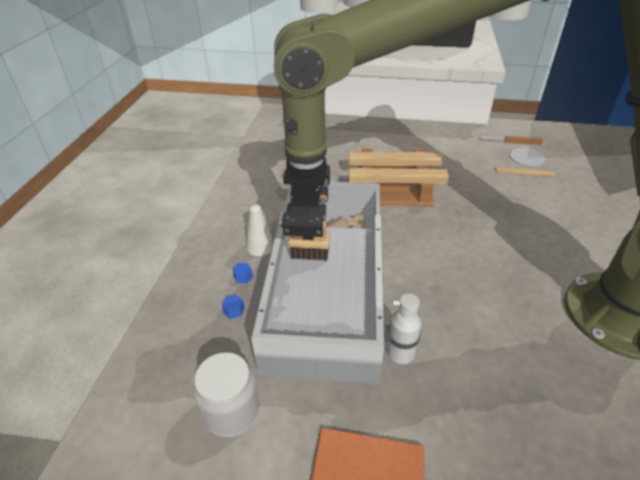

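The floor is bare behind the brush at (309,243). I'm finishing the stroke.

```bash
python3 -m creep '[{"fingers":0,"x":0,"y":0,"z":0.1,"twist":0},{"fingers":0,"x":0,"y":0,"z":0.3,"twist":0},{"fingers":0,"x":0,"y":0,"z":0.5,"twist":0},{"fingers":0,"x":0,"y":0,"z":0.75,"twist":0},{"fingers":0,"x":0,"y":0,"z":1,"twist":0},{"fingers":0,"x":0,"y":0,"z":1.25,"twist":0},{"fingers":0,"x":0,"y":0,"z":1.5,"twist":0},{"fingers":0,"x":0,"y":0,"z":1.75,"twist":0},{"fingers":0,"x":0,"y":0,"z":2,"twist":0},{"fingers":0,"x":0,"y":0,"z":2.25,"twist":0},{"fingers":0,"x":0,"y":0,"z":2.5,"twist":0},{"fingers":0,"x":0,"y":0,"z":2.7,"twist":0},{"fingers":0,"x":0,"y":0,"z":2.8,"twist":0},{"fingers":0,"x":0,"y":0,"z":2.8,"twist":0},{"fingers":0,"x":0,"y":0,"z":2.8,"twist":0},{"fingers":0,"x":-0.7,"y":0,"z":2.8,"twist":0},{"fingers":0,"x":-1.6,"y":0,"z":2.5,"twist":0},{"fingers":0,"x":-2.4,"y":-0.2,"z":1.6,"twist":0},{"fingers":0,"x":-2.7,"y":-0.4,"z":0.6,"twist":0},{"fingers":0,"x":-2.8,"y":-0.8,"z":-0.4,"twist":0}]' 50;  python3 -c "
from h import *
go([.492,.403,.24],90);"
```

```text
time: 26.72
position: [0.6259, 0.0115, 0.2442]
tool_rot: [1.146, 1.247, -1.137]
ft_force: [0.2, 0.8, -1.2]
grip_width: 0.248
x 0.09 y -2.45 z -10.05 twist 1.04 (jaw -84.8) | pos [0.6259 0.0115 0.2442] F [ 0.2  0.8 -1.2] g 0.248 t 26.72
```

```bash
python3 -m creep '[{"fingers":0,"x":0,"y":-0.2,"z":-1,"twist":0},{"fingers":0,"x":0,"y":-0.5,"z":-2,"twist":0},{"fingers":0,"x":0,"y":-0.8,"z":-3,"twist":0},{"fingers":0,"x":0,"y":-1,"z":-4,"twist":0},{"fingers":0,"x":0,"y":-1.2,"z":-5,"twist":0.4},{"fingers":0,"x":0,"y":-1.5,"z":-6,"twist":0.8},{"fingers":0,"x":0,"y":-1.7,"z":-7,"twist":1.04},{"fingers":0,"x":0,"y":-2,"z":-8,"twist":1.04},{"fingers":0,"x":0,"y":-2.3,"z":-9,"twist":1.04},{"fingers":0,"x":0,"y":-2.45,"z":-10,"twist":1.04},{"fingers":0,"x":0,"y":-2.45,"z":-10.05,"twist":1.04},{"fingers":0,"x":0,"y":-2.45,"z":-10.05,"twist":1.04},{"fingers":0,"x":0,"y":-2.45,"z":-10.05,"twist":1.04}]' 50;  python3 -c "
from h import *
go([.492,.403,.069],90)
im=snap('top','t10');snap('side','s10')
P=pts(im);b=w2bed(P)-[0,-.236];h=cv2.cvtColor(im['pixels'],cv2.COLOR_RGB2HSV)
m=(abs(b[...,0])<.1)&(abs(b[...,1])<.066)&(h[...,1]>55); print('trough',m.sum(),np.percentile(P[...,2][m],[5,50,95,99]))
cv2.imwrite('pics/t10c.png',cv2.resize(im['pixels'][190:320,195:445,::-1],None,fx=3.2,fy=3.2,interpolation=cv2.INTER_CUBIC))
"
```

```text
time: 27.8
position: [0.4891, 0.4014, 0.2404]
tool_rot: [1.207, 1.21, -1.207]
ft_force: [0.4, -0.9, -2.8]
grip_width: 0.25
x 4.29 y 0.07 z -0.04 twist 0.03 (jaw -89.8) | pos [0.4891 0.4014 0.2404] F [ 0.4 -0.9 -2.8] g 0.25 t 27.8
trough 1711 [0.02638025 0.03398636 0.05759654 0.06434857]
```

View pics/t10c.png

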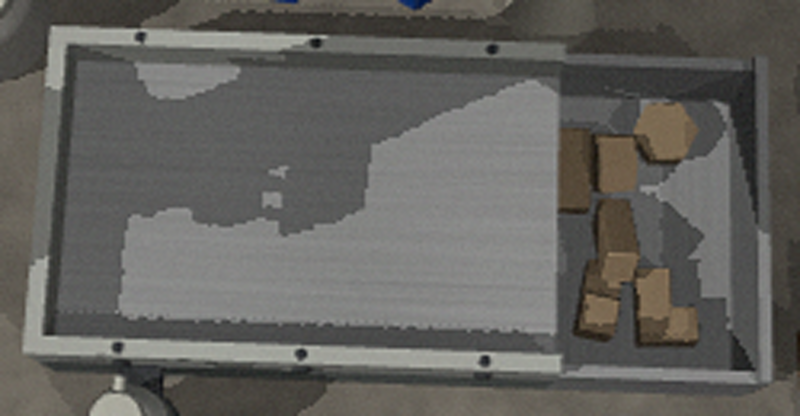

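View pics/s10.png

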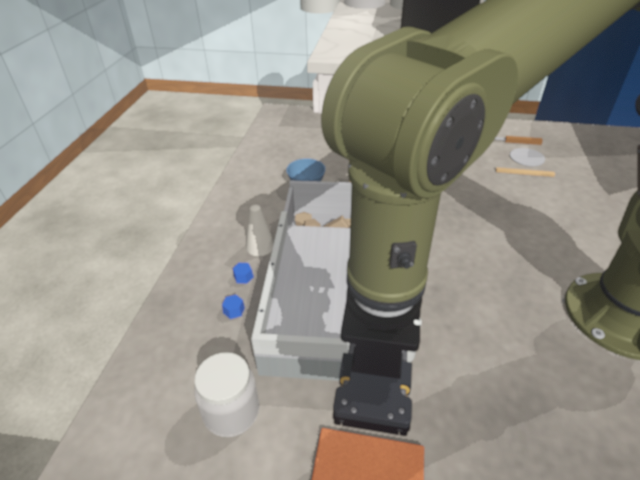

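The crop shows the bed bare and six scraps in the trough, at (575,170), (617,165), (665,130), (612,230), (600,300) and (665,305). I'll check the heights and positions of the ones near the step.

Run:
```python
from h import *
im=load('top10') if 0 else load('t10'); P=pts(im);b=w2bed(P)+[0,.236]
for c in [(575,145),(575,170),(575,205),(563,170),(617,145),(617,165),(617,185),(665,130),(612,230),(620,265),(600,300),(655,290),(685,325),(535,200),(570,250)]:
    u,v=int(195+c[0]/3.2),int(190+c[1]/3.2); print(c,'trough xy mm',(b[v,u]*1000).round(),'z',(P[v,u,2]*1000-5).round())
```

```text
(575, 145) trough xy mm [63. 48.] z 26.0
(575, 170) trough xy mm [43. 48.] z 28.0
(575, 205) trough xy mm [18. 48.] z 27.0
(563, 170) trough xy mm [44. 57.] z 25.0
(617, 145) trough xy mm [60. 20.] z 42.0
(617, 165) trough xy mm [45. 20.] z 44.0
(617, 185) trough xy mm [33. 19.] z 36.0
(665, 130) trough xy mm [ 76. -16.] z 30.0
(612, 230) trough xy mm [-1. 22.] z 45.0
(620, 265) trough xy mm [-28.  19.] z 55.0
(600, 300) trough xy mm [-51.  30.] z 42.0
(655, 290) trough xy mm [-40. -10.] z 26.0
(685, 325) trough xy mm [-64. -33.] z 24.0
(535, 200) trough xy mm [12. 79.] z 69.0
(570, 250) trough xy mm [-10.  47.] z 1.0
```

All the scraps are well inside, with their tops at most 55 mm above the trough floor. Now I'm putting the brush down.

```bash
python3 -m creep '[{"fingers":0,"x":0.6,"y":0.03,"z":-0.02,"twist":0},{"fingers":0,"x":1.4,"y":0.03,"z":-0.02,"twist":0},{"fingers":0,"x":2.2,"y":0.03,"z":-0.02,"twist":0},{"fingers":0,"x":3,"y":0.03,"z":-0.02,"twist":0},{"fingers":0,"x":3.7,"y":0.03,"z":-0.02,"twist":0},{"fingers":0,"x":4,"y":0.03,"z":-0.02,"twist":0},{"fingers":0,"x":4.15,"y":0.03,"z":-0.02,"twist":0},{"fingers":0,"x":4.2,"y":0.03,"z":-0.02,"twist":0},{"fingers":0,"x":4.2,"y":0.03,"z":-0.02,"twist":0},{"fingers":0,"x":4.2,"y":0.03,"z":-0.02,"twist":0}]' 50;  python3 -c "
from h import *
go([.49,.402,.0684],90)"
```

```text
time: 28.73
position: [0.4923, 0.4022, 0.0746]
tool_rot: [1.212, 1.209, -1.207]
ft_force: [0.5, -0.6, -2.0]
grip_width: 0.249
x 0.15 y -0.06 z 0.01 twist -0.00 (jaw -90.0) | pos [0.4923 0.4022 0.0746] F [ 0.5 -0.6 -2. ] g 0.249 t 28.73
```

```bash
python3 -m creep '[{"fingers":0,"x":0.05,"y":0,"z":0,"twist":0},{"fingers":0,"x":0.1,"y":0,"z":0,"twist":0},{"fingers":0,"x":0.13,"y":0,"z":0,"twist":0},{"fingers":0,"x":0.15,"y":0,"z":0,"twist":0},{"fingers":0,"x":0.15,"y":0,"z":0,"twist":0},{"fingers":0,"x":0.15,"y":0,"z":0,"twist":0}]' 50;  python3 -c "
from h import *
go([.49,.402,.0684],90)"
```

```text
time: 29.23
position: [0.4919, 0.4019, 0.0683]
tool_rot: [1.21, 1.208, -1.207]
ft_force: [-0.6, -1.1, 5.4]
grip_width: 0.249
x -0.00 y -0.05 z -0.00 twist 0.00 (jaw -90.0) | pos [0.4919 0.4019 0.0683] F [-0.6 -1.1  5.4] g 0.249 t 29.23
```

The brush has touched down (5.4 N). I'm opening wide and lifting straight up.

```bash
python3 -m creep '[{"fingers":1,"x":0.12,"y":0,"z":0,"twist":0},{"fingers":1,"x":0.1,"y":0,"z":0,"twist":0},{"fingers":1,"x":0.1,"y":0,"z":0,"twist":0},{"fingers":1,"x":0.1,"y":0,"z":0,"twist":0},{"fingers":1,"x":0.1,"y":0,"z":0,"twist":0},{"fingers":1,"x":0.1,"y":0,"z":0,"twist":0},{"fingers":1,"x":-0.5,"y":0,"z":0,"twist":0},{"fingers":1,"x":-1.3,"y":0,"z":0,"twist":0},{"fingers":1,"x":-2.2,"y":0,"z":0,"twist":0},{"fingers":1,"x":-3.2,"y":0,"z":0,"twist":0},{"fingers":1,"x":-4,"y":0,"z":0,"twist":0},{"fingers":1,"x":-4.4,"y":0,"z":0,"twist":0},{"fingers":1,"x":-4.4,"y":0,"z":0,"twist":0}]' 50;  python3 - <<'E'
from h import *
im=snap('top','t11');snap('side','s11')
P=pts(im);Z=P[...,2]
m=((Z>.146)&(Z<.165)&(np.arange(640)>200)&(np.arange(640)<260)&(np.arange(480)[:,None]>295)&(np.arange(480)[:,None]<345)).astype(np.uint8)
c=max(cv2.findContours(m,0,cv2.CHAIN_APPROX_NONE)[0],key=cv2.contourArea)[:,0]; w=onz(im,c[:,0],c[:,1],.152)[:,:2]*1000
print(cv2.minEnclosingCircle(w.astype(np.float32)),cv2.fitEllipse(w.astype(np.float32)))
cv2.imwrite('pics/cap.png',cv2.resize(im['pixels'][290:350,200:270,::-1],None,fx=8,fy=8,interpolation=cv2.INTER_CUBIC))
go([.445,.165,.21],90)
E
```

```text
time: 30.32
position: [0.4923, 0.4029, 0.247]
tool_rot: [1.214, 1.208, -1.203]
ft_force: [0.3, 0.8, -0.5]
grip_width: 0.998
((448.06646728515625, 167.9954376220703), 20.972726821899414) ((445.66729736328125, 168.59896850585938), (31.35924530029297, 38.82574462890625), 96.14663696289062)
x 0.81 y -1.15 z 5.90 twist 0.00 (jaw -90.0) | pos [0.4911 0.4011 0.2423] F [-0.1  0.3 -0.2] g 0.998 t 30.42
```

View pics/cap.png

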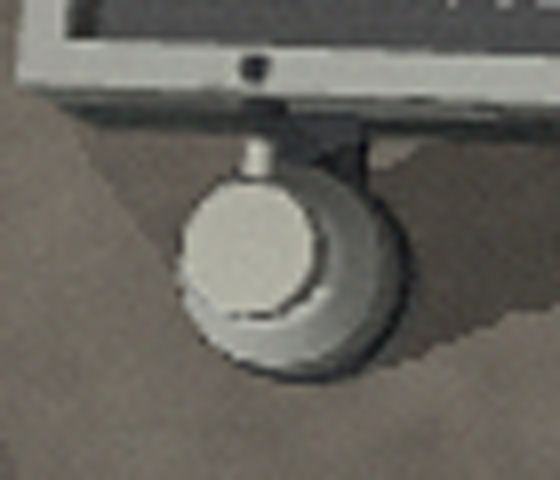

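View pics/s11.png

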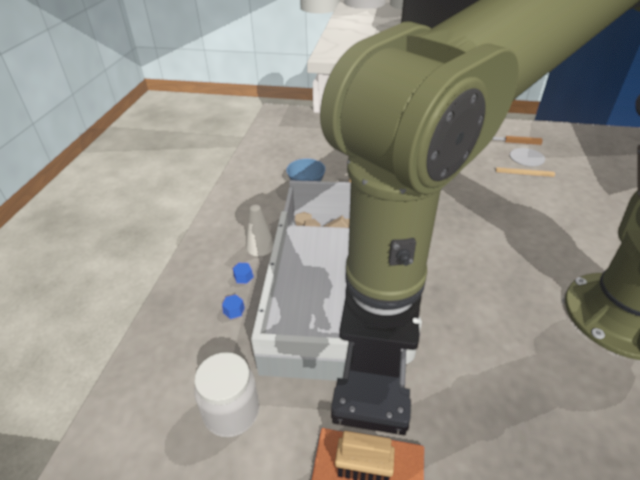

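View pics/t11.png

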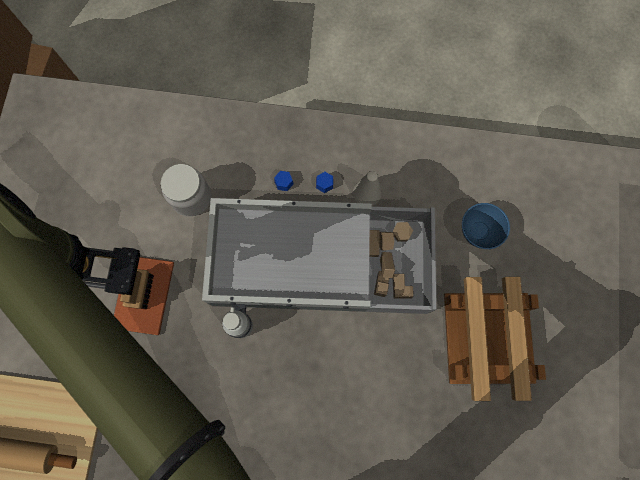

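The brush stands upright on its plate, at (365,455) in the side view, let go. The scraps and battens are unchanged. The cap's disc is centred at about (231.1,320.9) in the top view.

Run:
```python
from h import *
im=load('t11'); p=onz(im,231.1,320.9,.152);print(p, pts(im)[321,231]); go([p[0],p[1],.19],90)
```

```text
[0.44316902 0.16798965 0.152     ] [0.44274031 0.16755191 0.15565887]
x 1.31 y -1.20 z 5.83 twist 0.00 (jaw -90.0) | pos [0.4911 0.4011 0.2423] F [-0.1  0.3 -0.2] g 0.998 t 30.42
```

```bash
python3 -m creep '[{"fingers":0,"x":0,"y":-0.2,"z":0.6,"twist":0},{"fingers":0,"x":0,"y":-0.5,"z":1.5,"twist":0},{"fingers":0,"x":0,"y":-0.8,"z":2.5,"twist":0},{"fingers":0,"x":0,"y":-1,"z":3.5,"twist":0},{"fingers":0,"x":0,"y":-1.2,"z":4.5,"twist":0},{"fingers":0,"x":0.1,"y":-1.2,"z":5.3,"twist":0},{"fingers":0,"x":0.5,"y":-1.2,"z":5.8,"twist":0},{"fingers":0,"x":1,"y":-1.2,"z":5.83,"twist":0},{"fingers":0,"x":1.3,"y":-1.2,"z":5.83,"twist":0},{"fingers":0,"x":1.3,"y":-1.2,"z":5.83,"twist":0},{"fingers":0,"x":1.3,"y":-1.2,"z":5.83,"twist":0},{"fingers":0,"x":1.3,"y":-1.2,"z":5.83,"twist":0},{"fingers":0,"x":1.3,"y":-1.2,"z":5.83,"twist":0},{"fingers":0,"x":1.3,"y":-1.2,"z":5.83,"twist":0},{"fingers":0,"x":1.3,"y":-1.2,"z":5.83,"twist":0},{"fingers":0,"x":1.3,"y":-1.2,"z":5.83,"twist":0}]' 30;  python3 -c "
from h import *
snap('side','s12')
go([.4432,.168,.152],90);go([.4432,.168,.144],90)"
```

```text
time: 31.75
position: [0.4435, 0.1685, 0.191]
tool_rot: [1.209, 1.209, -1.208]
ft_force: [0.5, -0.0, 0.1]
grip_width: 0.008
x 0.97 y -0.01 z 0.01 twist 0.01 (jaw -90.0) | pos [0.4435 0.1684 0.1909] F [ 0.1 -0.7  0.1] g 0.006 t 31.8
x 1.17 y -0.01 z 0.01 twist 0.01 (jaw -90.0) | pos [0.4435 0.1684 0.1909] F [ 0.1 -0.7  0.1] g 0.006 t 31.8
```

View pics/s12.png

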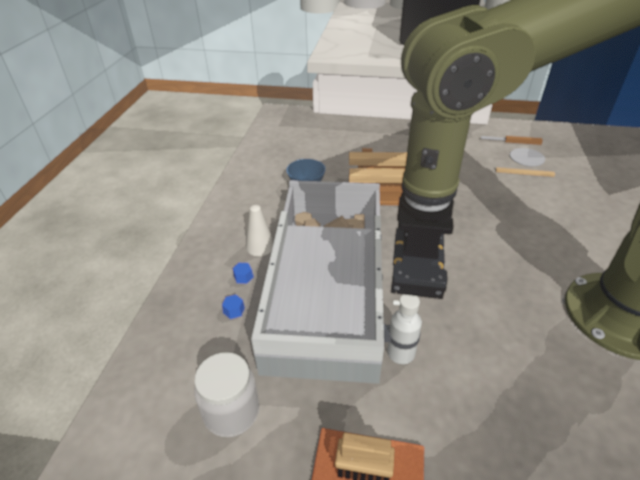

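The closed fingers are just above the cap at (408,303). I'm pressing slowly and watching the force.

```bash
python3 -m creep '[{"fingers":0,"x":0.4,"y":0,"z":0,"twist":0},{"fingers":0,"x":0.8,"y":0,"z":0,"twist":0},{"fingers":0,"x":0.95,"y":0,"z":0,"twist":0},{"fingers":0,"x":1.05,"y":0,"z":0,"twist":0},{"fingers":0,"x":1.1,"y":0,"z":0,"twist":0},{"fingers":0,"x":1.15,"y":0,"z":0,"twist":0},{"fingers":0,"x":1.18,"y":0,"z":0,"twist":0},{"fingers":0,"x":1.18,"y":0,"z":0,"twist":0},{"fingers":0,"x":1.18,"y":0,"z":0,"twist":0}]' 30;  python3 -c "
from h import *
go([.4432,.168,.143],90)"
```

```text
time: 32.55
position: [0.4432, 0.1681, 0.1444]
tool_rot: [1.208, 1.209, -1.209]
ft_force: [-5.1, -2.0, 7.6]
grip_width: 0.011
x 0.04 y 0.00 z 0.00 twist 0.00 (jaw -90.0) | pos [0.4432 0.1681 0.1444] F [-5.1 -2.   7.6] g 0.011 t 32.55
```

```bash
python3 -m creep '[{"fingers":0,"x":0.04,"y":0,"z":0,"twist":0},{"fingers":0,"x":0.05,"y":0,"z":0,"twist":0},{"fingers":0,"x":0.05,"y":0,"z":0,"twist":0},{"fingers":0,"x":0.05,"y":0,"z":0,"twist":0},{"fingers":0,"x":0.05,"y":0,"z":0,"twist":0}]' 30;  python3 -c "
from h import *
go([.4432,.168,.143],90)"
```

```text
time: 32.97
position: [0.4433, 0.1681, 0.1442]
tool_rot: [1.208, 1.208, -1.21]
ft_force: [-9.2, -2.9, 19.6]
grip_width: 0.006
x 0.03 y -0.00 z 0.00 twist 0.00 (jaw -90.0) | pos [0.4433 0.1681 0.1442] F [-9.2 -2.9 19.6] g 0.006 t 32.97
```

The cap is on its hard stop: 19.6 N with no further travel. I'm lifting off, moving clear and running the final checks.

```bash
python3 -m creep '[{"fingers":0,"x":-0.2,"y":0,"z":0,"twist":0},{"fingers":0,"x":-0.6,"y":0,"z":0,"twist":0},{"fingers":0,"x":-1.2,"y":0,"z":0,"twist":0},{"fingers":0,"x":-2,"y":0,"z":0,"twist":0},{"fingers":0,"x":-2.8,"y":0,"z":0.4,"twist":0},{"fingers":0,"x":-3,"y":0,"z":1.4,"twist":0},{"fingers":0,"x":-3,"y":0,"z":2.4,"twist":0},{"fingers":0,"x":-3,"y":0,"z":3.2,"twist":0},{"fingers":0,"x":-3,"y":0,"z":3.2,"twist":0},{"fingers":0,"x":-3,"y":0,"z":3.2,"twist":0},{"fingers":0,"x":-3,"y":0,"z":3.2,"twist":0},{"fingers":0,"x":-3,"y":0,"z":3.2,"twist":0}]' 30;  python3 - <<'E'
from h import *
im=snap('top','t13');snap('side','s13'); P=pts(im)
print('cap z',np.median(P[318:324,228:234,2]), 'before',np.median(pts(load('t0'.replace('t0','top0')))[318:324,228:234,2]))
go([.44,.05,.26],90)
b=w2bed(P)+[0,.236];h=cv2.cvtColor(im['pixels'],cv2.COLOR_RGB2HSV)
m=(abs(b[...,0])<.1)&(abs(b[...,1])<.066)&(h[...,1]>55); print('trough max z',np.percentile(P[...,2][m],[50,99])-.005)
Z=P[...,2]; m=((Z>.094)&(Z<.12)&(np.arange(640)<170)&(np.arange(480)[:,None]>230)).astype(np.uint8)
c=max(cv2.findContours(m,0,cv2.CHAIN_APPROX_NONE)[0],key=cv2.contourArea)[:,0]; print('grip',cv2.minAreaRect((onz(im,c[:,0],c[:,1],.103)[:,:2]*1000).astype(np.float32)), np.median(Z[m>0]))
E
```

```text
time: 33.97
position: [0.4436, 0.0418, 0.2616]
tool_rot: [1.208, 1.21, -1.206]
ft_force: [-0.5, 0.4, -0.0]
grip_width: 0.007
cap z 0.6772047054825532 before 0.15390479824177528
x 0.04 y -0.09 z -0.21 twist 0.04 (jaw -89.8) | pos [0.4435 0.0417 0.2614] F [-0.4  0.3 -0.4] g 0.006 t 34.07
trough max z [0.02904539 0.05950063]
grip ((491.26129150390625, 401.7140197753906), (70.26292419433594, 25.128475189208984), 0.15321674942970276) 0.10424603383244835
```

View pics/t13.png

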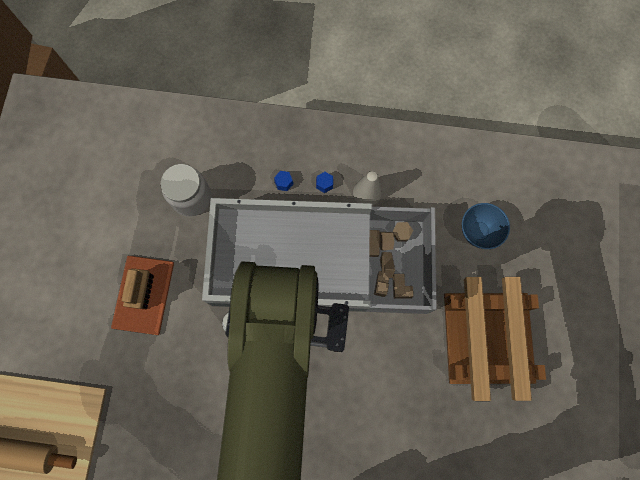

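View pics/s13.png

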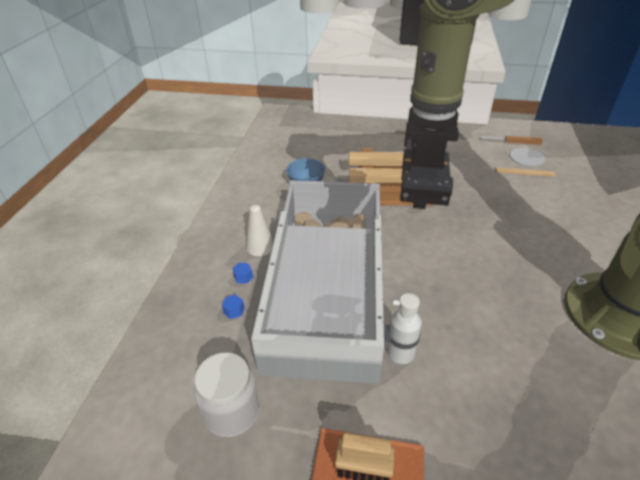

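In the top view the arm hides the cap, so I'll check it against the first side picture.

Run:
```python
from h import *
for f in('side0','s13'):
    P=pts(load(f)); print(f,np.median(P[300:306,405:413,2]).round(4))
s=telemetry.get_state();print(s['time'],s['ft_force'].round(2)); workorder.close_job()
```

```text
side0 0.1516
s13 0.1516
34.0667 [-0.42  0.25 -0.41]
the job is handed in; nothing more can be done
```

I finished every step in order and handed the job in at about 34 s; the hand-in gives no verdict, so the result isn't confirmed.

- **Battens:** both lie side by side, lengthwise, on the rack between the lips, with their tops at the same height (about 74 mm). Batten1 touched down about 4 mm higher than I expected and briefly reached about 41 N in total at the wrist. I eased off and checked that it was seated before letting go. That load went through the gripped batten. The 40 N limit is for the arm or gripper body pressing on something, and I don't think it counts here.
- **Scraps:** all six were swept in with two brush strokes. The bed is bare, and the highest scrap surface is about 60 mm above the trough floor. The 0.06 m limit is for each scrap's underside, so they should all be below it.
- **Brush:** it stands upright on its plate, within about 10 mm of the middle, and is let go.
- **Cap:** I pressed it to its stop (about 20 N with no further travel), then released it. The arm hid it from the top camera at the end, but the side camera reads 151.6 mm, the same as at the start.
- **Bystanders:** the cone, jar and bowl look unmoved in the final pictures. The arm is clear of everything.

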